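# Check a leg spindle's thread with a pitch gauge

## Robot

A 6-joint arm with a two-finger parallel gripper is mounted at the origin on the work surface. World frame = base frame: x ahead of the robot, y to its left, z up, the work surface at z = 0. Lengths are in mm, angles in degrees, forces in N, time in s.
With the tool pointing down it reaches from about 350 to 850 mm from the base axis. Payload 8.1 kg.
Tool frame: the origin (TCP) lies between the finger pads; the fingertips stand 14 mm ahead of it and the grasp point (between the pads) lies 5 mm behind it; z points along the fingers, x is the direction in which the jaws open and shut, and the axes are right-handed (so a half turn about z gives the same grasp; the last joint's range is limited). The gripper opens to 85 mm and grips with 20 to 120 N. Pads are 22 mm wide; open, the fingers measure 114 mm over their backs; the gripper's body (76 mm by 85 mm) begins 54 mm behind the grasp point. The pads swing forward as they close: fully open they stand 13 mm farther back than shut.
Start: joints at [-77.2, 7.471, 85.268, -0, 87.261, -4.893], TCP at [182.37, -571.618, 245.292] pointing down, gripper open.
Joint ranges: [-169.43, 169.43], [-51.17, 129.36], [1.28, 143.12], [-76.62, 256.62], [0, 156.53], [-152.29, 152.29]. Speed limits (degrees/s): [136.94, 136.94, 159.86, 180, 180, 180].

## Interface

Orientations are given as [roll, pitch, yaw] about the fixed x, y, z axes, in that order (R = Rz(yaw) Ry(pitch) Rx(roll)).
In Python, from bench import r, vision, job gives the robot as it stands.
- The arm moves only by the tool send_rows, never from a script. Its arguments are lists of equal length, an entry for each row: "dp": the shift along the world's x, y, z in mm, a list of three; "rot": the turn, a rotation vector about the world's x, y, z in rad, a list of three. In form: {"dp": [[tx, ty, tz], ...], "rot": [[wx, wy, wz], ...]}. A call has 1 to 5 rows; each row is the pose to reach, as a shift and turn from the pose commanded when the call began; what a row does not reach only later rows make up. A row lasts 1/8 s, in which the tool goes at most 62.5 mm and 10.7 degrees, less where a joint would pass 70% of its speed; a pose out of reach is approached as far as the arm can. A call with a gripper value outside its range is refused whole. "jaw" is the finger opening in mm, from 0 to 85.4, set as the call begins (left out, the last holds). The fingers move at their own pace and stop on an object; "force" is the grip in N (left out, the last holds). Time passes only in rows, so rows that repeat a pose let the fingers close. It gives the time, the measured TCP pose, the force and the opening at its end, in the units of the state.
- r.sense(): the state, without advancing time (a new reading comes with each control period).
- vision.snapshot(name): name is "scene" or "top"; returns a dict with "pixels" (480x640x3 uint8, red, green, blue), "depth" (480x640 float32, mm along the optical axis (not along the pixel's ray), 0 where there is no reading), "intrinsics" (3x3 intrinsics, pixels), "world_from_camera" (4x4, takes a point from camera to world coordinates). Camera axes: x right, y down, z forward; pixel columns grow to the right and rows downward; lengths in mm; the calibration is good to about 2 mm. A picture is of the moment at which its call begins.
- job.hand_in(): hands the job in, once; it reports no verdict.
The state is a dict: "time": time; "joint_pos": joint angles; "qd": joint speeds; "joint_efforts": joint torques, N m; "tool_pos": TCP position; "tcp_rot": TCP orientation; "ft_force": force on the tool from outside, world axes, zero at the start; "wrist_torque": the same for the moment, N m; "finger_gap": finger opening in mm.
Only numpy, scipy, OpenCV 4.12 (cv2) and the standard library are available. Lean on these libraries where they do the work, as an engineer would, in place of code of your own. Each camera call takes 0.05 s, during which the arm holds its last target.

## Task

Check the thread of the spindle clamped in the vise: take the pitch gauge whose leaf matches it, bring the leaf in level from the robot's side with the gauge's case clear beyond the spindle's free end, feel along the thread until the teeth drop into the grooves, and press it lightly until every tooth is fully home and the leaf lies flat along the spindle, holding it there for about a second. Then lay the gauge flat in the repair tray (do not drop it) and let go; leave the other gauge and everything else where they are.

Things in the scene. Friction and masses are not known exactly. Their poses are not given: they have to be found in the camera images.
- gauge_8_case (a point): centre (half-way up) of the case of the matching pitch gauge, a loose folding steel gauge of about 90 g lying flat on the table, at either of two places. Case 56 mm long (x), 24 mm wide (y), 14 mm high, flat parallel sides, rounded ends: grasp it across the width. One leaf is opened out, rigid, along +x; its teeth point to +y
- tooth_near (a point): tip of the tooth nearest the case, mid-thickness: at (44, 10, 0) mm from the case's centre; same axes. Fully home in the thread, tooth tips are 11.4 mm from the spindle's axis; resting on its crests, 15 mm
- tooth_far (a point): tip of the tooth farthest from the case, mid-thickness: at (76, 10, 0) mm from the case's centre; same axes
- leaf_mid (a point): tip of the leaf's middle tooth, at (60, 10, 0) mm from the case's centre, same axes. The leaf is a bar 4 mm thick at mid-height of the case, from the case's end (x = 28 mm) to x = 80.5 mm, y = -5.5 to 6.4 mm, with 5 trapezoid teeth of 8 mm pitch on its +y edge at x = 44, 52, 60, 68, 76 mm; teeth 3.6 mm high, 4.1 mm wide at the base, 2.6 mm at the tip
- gauge_8: the same gauge as a whole; origin under the case's centre, on its underside; x along the leaf, y towards its teeth, z up
- gauge_5: the other pitch gauge, loose: same case and leaf length but 7 finer teeth of 5 mm pitch; does not fit; leave it alone. Origin under its case's centre, axes as for the first
- thread_end (a point): point on the spindle's axis at its free end face, 100 mm above the table. y along the axis out of the free end (the spindle runs to -y), z up, x away from the robot. Steel, level, rigid; right-hand trapezoidal thread, 8 mm pitch, 30 mm over the crests, 22 mm at the root; grooves 5.1 mm wide at the top, 3.3 mm at the bottom. Free thread from about 4 to 78 mm from the end
- vise: bench vise fixed to the table; origin on the table under its jaws, x away from the robot, y along the spindle. Base 112 mm across, jaws 70 mm wide (y), 107 mm high; its screw reaches 115 mm towards the robot. Spindle: free end 115 mm out on +y, hexagon end 64 mm on -y; how far it is turned, and so where along it the grooves lie, is not given and differs each time: feel or look
- tray: fixed shallow grey repair tray, open on top, 150 mm (x) by 180 mm (y) by 22 mm high, walls and floor 3 mm, only a flat paper ticket in it; origin at the centre of its underside
- wing_nut: loose brass wing nut, 96 mm across its wings, 24 mm high, lying flat beyond the vise; bystander; origin at the centre of its underside
- swivel_foot: loose round steel foot plate, 72 mm across, 26 mm high; bystander; origin at the centre of its underside
- calculator: loose pocket calculator, 125 x 75 x 14 mm; bystander; origin at the centre of its underside
- pliers: loose pliers with red grips, 165 mm long, 16 mm high; bystander; origin near its pivot at table height
- swivel_box: loose small open white card box of fishing swivels, 72 x 95 x 32 mm; bystander; origin at the centre of its underside
- line_spool: loose spool of line lying flat, 68 mm across, 28 mm high; bystander; origin at the centre of its underside
- paper_cups: loose stack of paper cups, 70 mm across, 106 mm high; bystander; origin at the centre of its underside

How it is judged:
By the outcome, as a careful person would: the job done as asked, in the order asked, and still so for the second after the job is handed in, with the robot touching nothing.
It also fails if it takes over 64 s, if anything falls off the work surface, if the arm or the gripper's body presses on something with over 40 N, if the wrist force passes 120 N, or if a joint passes its speed limit or range.

## Working session

There is one attempt and no reset: what is moved stays moved. The work goes in short steps, Python scripts to look and compute and a tool call to move; the robot and the scene stay as the last step left them, time stands still between calls to the robot, and variables do not carry over. Pictures are saved under pics/ and viewed, and the job is handed in when it is done.

Besides the shell and the picture viewer there is one more tool, called by a JSON object that holds its "fn" and its "kwargs". send_rows: Moves the arm, as the interface text tells. Its arguments: {"type":"object","properties":{"dp":{"type":"array"},"rot":{"type":"array"},"jaw":{"type":"number"},"force":{"type":"number"}},"required":["dp","rot"]}

```bash
ls; mkdir -p pics; python3 - <<'E'
from bench import r, vision, job
import cv2,numpy as np
print(r.sense())
for n in("scene","top"):
    s=vision.snapshot(n); np.savez('%s0.npz'%n,**s)
    cv2.imwrite('pics/%s0.png'%n,s['pixels'][:,:,::-1]); print(s['intrinsics'],s['world_from_camera'])
E
```

```text
pics
{'time': 0.0, 'joint_pos': array([-7.71998701e+01,  7.51507704e+00,  8.53303012e+01, -2.15624981e-04,
        8.72616812e+01, -4.89149730e+00]), 'qd': array([-0.07319071, -0.06594789,  0.04198798,  0.04073938, -0.04108882,
        0.03945988]), 'joint_efforts': array([-3.78418787e-03, -5.69405615e+01, -5.00557244e+01, -3.72476607e-04,
        1.43785664e-02, -3.82271980e-05]), 'tool_pos': array([ 182.25367391, -571.09174207,  244.23494185]), 'tcp_rot': array([-1.79991086e+02,  1.06687832e-01, -7.23083540e+01]), 'ft_force': array([-0.43642365,  0.24535556,  0.51667059]), 'wrist_torque': array([-0.00040876, -0.02100483, -0.02351744]), 'finger_gap': 85.08293394796848}
[[511.80748999   0.         314.24144049]
 [  0.         511.80748999 234.86994592]
 [  0.           0.           1.        ]] [[-4.69883864e-01  6.49335112e-01 -5.97974135e-01  1.21220594e+03]
 [ 8.82681522e-01  3.52598152e-01 -3.10721538e-01  2.80820023e+02]
 [ 9.08217005e-03 -6.73823757e-01 -7.38836287e-01  8.71329838e+02]
 [ 0.00000000e+00  0.00000000e+00  0.00000000e+00  1.00000000e+00]]
[[565.95480331   0.         328.11129405]
 [  0.         565.95480331 239.06609286]
 [  0.           0.           1.        ]] [[-2.48874128e-02 -9.94596354e-01  1.00790422e-01  4.28251808e+02]
 [-9.99670043e-01  2.41188961e-02 -8.83650267e-03 -4.50426038e+01]
 [ 6.35779962e-03 -1.00977083e-01 -9.94868437e-01  1.39188461e+03]
 [ 0.00000000e+00  0.00000000e+00  0.00000000e+00  1.00000000e+00]]
```

View pics/scene0.png

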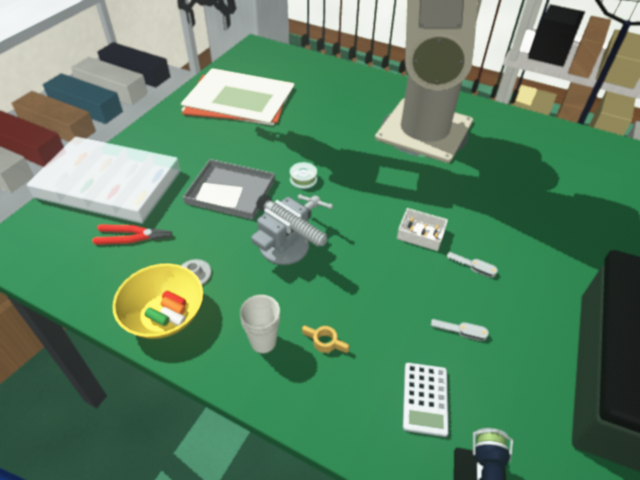

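View pics/top0.png

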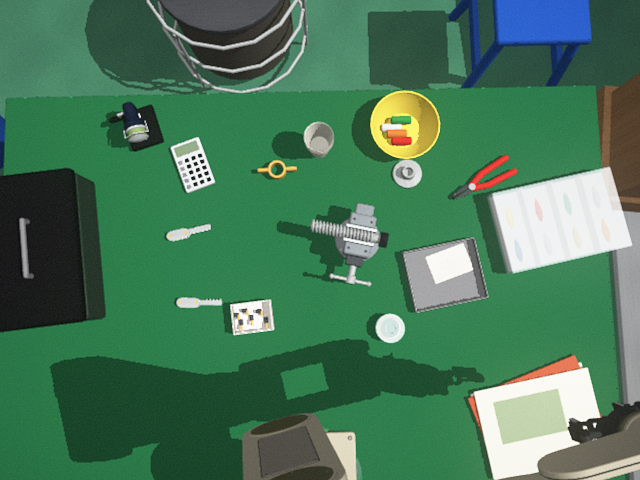

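The top view shows gauges at about (188,232) and (198,302), the vise at (355,237) with the free end of the spindle at (313,227), and the tray at (445,275). I'll zoom in to tell the gauges apart.

```bash
python3 - <<'E'
import cv2,numpy as np
t=np.load('top0.npz');s=np.load('scene0.npz')
a=t['pixels'][215:315,160:230]; b=s['pixels'][245:345,425:505]; c=t['pixels'][200:290,300:400]; d=s['pixels'][190:270,245:335]
f=lambda i,w,h:cv2.resize(i,(w,h),interpolation=cv2.INTER_CUBIC)
cv2.imwrite('pics/crop0.png',np.hstack([f(a,420,600),f(b,380,475+125)])[:,:,::-1])
cv2.imwrite('pics/crop1.png',np.hstack([f(c,400,360),f(d,400,360)])[:,:,::-1])
E
```

```text
(no output)
```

View pics/crop0.png

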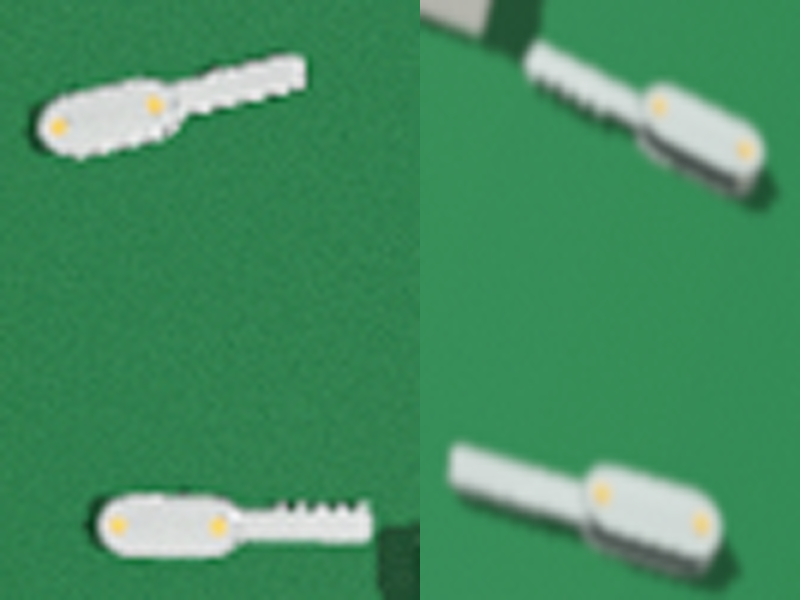

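View pics/crop1.png

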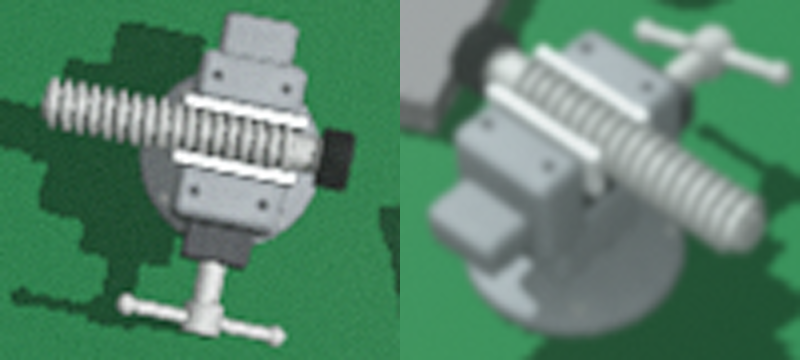

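The gauge near the robot, at top (198,302), has 5 coarse teeth, each about 3.4 px (8 mm) apart and pointing +x. That makes it gauge_8. Now to measure.

```bash
cat > h.py <<'E'
import numpy as np,cv2
def cloud(s):
    K=s['intrinsics'];T=s['world_from_camera'];d=s['depth'].astype(float)
    v,u=np.mgrid[:d.shape[0],:d.shape[1]]
    P=np.stack([(u-K[0,2])/K[0,0]*d,(v-K[1,2])/K[1,1]*d,d],-1)@T[:3,:3].T+T[:3,3]
    P[d<=0]=np.nan
    return P
def plane(s,u,v,z):
    K=s['intrinsics'];T=s['world_from_camera']
    r=T[:3,:3]@np.array([(u-K[0,2])/K[0,0],(v-K[1,2])/K[1,1],1]);o=T[:3,3]
    return o+r*(z-o[2])/r[2]
E
python3 - <<'E'
from h import *
t=np.load('top0.npz');s=np.load('scene0.npz')
Pt=cloud(t);Ps=cloud(s)
g=lambda P,m:np.round(np.nanmean(P[m],0),1)
# table
for n,P,I in(('top',Pt,t),('scene',Ps,s)):
    px=I['pixels'].astype(int)
    x,y,z=P[...,0],P[...,1],P[...,2]
    print(n,'table z',np.nanmedian(z[(x>350)&(x<450)&(y>60)&(y<160)]))
    # gauges: low saturation bright
    sat=px.max(-1)-px.min(-1); 
    # rough gauge place
    for nm,(u,v) in dict(g8=(198,302),gother=(188,232)).items():
        c=plane(t,u,v,10)
        m=(abs(x-c[0])<45)&(abs(y-c[1])<75)&(sat<45)&(px.sum(-1)>330)&(z<30)&(z>-4)
        if nm=='g8': m&=(y>c[1]-50)
        q=P[m]; 
        q2=q[:,:2].astype(np.float32)
        print(nm,c.round(1),m.sum(),'rect',cv2.minAreaRect(q2),'z',np.percentile(q[:,2],[5,50,95]).round(1))
        k=q[:,2]>10; 
        print('  case rect',cv2.minAreaRect(q2[k]))
    m=(z>80)&(z<122)&(abs(x-plane(t,330,231,110)[0])<45)&(y>0)&(y<150)&(sat<60)
    # spindle
    q=P[m]; 
    print('spindle pts',m.sum(),q.min(0).round(1),q.max(0).round(1))
    yb=np.arange(np.nanmin(q[:,1]),np.nanmax(q[:,1]),8)
    for a in yb:
        w=(q[:,1]>=a)&(q[:,1]<a+8); print('   ',round(a+4,1),w.sum(),q[w].min(0).round(1),q[w].max(0).round(1),q[w].mean(0).round(1))
E
```

```text
top table z 2.6609785337177527
g8 [422.6 261.7  10. ] 334 rect ((422.76885986328125, 265.07611083984375), (106.31952667236328, 24.05762481689453), 88.59941101074219) z [ 1.1 13.  19.1]
  case rect ((421.5114440917969, 262.5689697265625), (99.77449798583984, 21.666156768798828), 88.59941101074219)
gother [594.  285.9  10. ] 367 rect ((595.9505615234375, 286.7715759277344), (29.33529281616211, 114.15164184570312), 13.418961524963379) z [-0.1 12.1 18.6]
  case rect ((594.6705322265625, 283.5021667480469), (25.32763671875, 108.38545989990234), 13.418959617614746)Traceback (most recent call last):
  File "<stdin>", line 25, in <module>
    return umr_minimum(a, axis, None, out, keepdims, initial, where)
ValueError: zero-size array to reduction operation minimum which has no identity
```

```bash
cat >> h.py <<'E'
def g8mask(s,c,rx=22,ry=62):
    px=s['pixels'].astype(int); sat=px.max(-1)-px.min(-1)
    v,u=np.mgrid[:480,:640]
    P=np.zeros((480,640,3))
    K=s['intrinsics'];T=s['world_from_camera']
    rr=np.stack([(u-K[0,2])/K[0,0],(v-K[1,2])/K[1,1],np.ones_like(u,float)],-1)@T[:3,:3].T
    P=T[:3,3]+rr*((10-T[2,3])/rr[...,2])[...,None]
    return (sat<60)&(px.sum(-1)>330)&(abs(P[...,0]-c[0])<rx)&(abs(P[...,1]-c[1])<ry),P
E
python3 - <<'E'
from h import *
t=np.load('top0.npz');s=np.load('scene0.npz')
for n,I in(('top',t),('scene',s)):
    c=(422,263)
    m,P=g8mask(I,c)
    q=P[m]; print(n,m.sum())
    for a in np.arange(200,325,6):
        w=(q[:,1]>=a)&(q[:,1]<a+6)
        if w.sum(): print(a+3,w.sum(),q[w,0].min().round(1),q[w,0].max().round(1),q[w,0].mean().round(2))
    P2=cloud(I);px=I['pixels'].astype(int)
    for (u,v) in ([(313,227),(345,232),(385,240),(445,275),(350,237)] if n=='top' else [(320,238),(285,220)]):
        print((u,v),'plane100',plane(I,u,v,100).round(1),'cloud',P2[v,u].round(1))
E
```

```text
top 373
203 2 421.2 423.6 422.4
209 21 414.1 431.0 422.13
215 13 414.2 428.7 420.92
221 20 414.3 428.9 421.26
227 13 414.5 429.0 422.33
233 20 414.6 431.6 422.41
239 12 414.8 429.3 422.07
245 19 414.9 429.4 421.46
251 12 415.1 427.2 421.17
257 20 415.2 429.8 422.17
263 17 410.7 432.4 422.11
269 27 410.7 434.9 422.48
275 22 410.9 435.1 422.98
281 33 411.0 435.2 423.13
287 22 411.2 435.4 423.28
293 33 411.3 435.5 423.44
299 22 411.5 435.7 423.59
305 27 411.6 435.8 423.37
311 15 414.2 433.5 423.88
317 3 421.6 426.4 423.98
(313, 227) plane100 [587.8 -22.5 100. ] cloud [586.4 -22.7 111.4]
(345, 232) plane100 [574.5 -95.7 100. ] cloud [573.1 -95.2 112.4]
(385, 240) plane100 [ 553.8 -187.   100. ] cloud [ 552.  -185.   118.6]
(445, 275) plane100 [ 470.2 -321.2  100. ] cloud [ 473.3 -341.5    5.2]
(350, 237) plane100 [ 562.7 -106.9  100. ] cloud [ 561.7 -106.4  109.3]
scene 455
203 10 417.9 433.9 426.39
209 22 414.0 435.7 424.7
215 20 415.4 435.3 425.2
221 18 415.0 433.2 424.12
227 19 415.7 434.5 425.66
233 22 415.4 436.2 425.59
239 19 416.1 435.8 425.72
245 18 415.7 433.7 425.1
251 19 416.4 434.0 425.01
257 23 411.2 440.1 424.51
263 29 408.0 443.4 425.41
269 33 405.9 443.0 423.84
275 34 405.6 443.7 422.11
281 30 406.3 435.2 420.9
287 28 405.9 434.8 420.45
293 30 406.7 435.5 420.99
299 31 406.3 435.1 420.73
305 27 407.0 439.0 422.77
311 23 410.5 438.0 423.47
(320, 238) plane100 [589.9 -29.3 100. ] cloud [603.3 -22.6 116.5]
(285, 220) plane100 [ 580.  -117.2  100. ] cloud [ 588.  -112.1  109.8]
```

```bash
cat > fit.py <<'E'
from h import *
from scipy.optimize import least_squares
from scipy.ndimage import map_coordinates
t=np.load('top0.npz');s=np.load('scene0.npz')
def proj(I,P):
    T=I['world_from_camera'];K=I['intrinsics']
    q=(np.asarray(P)-T[:3,3])@T[:3,:3]; return q[:,:2]/q[:,2:]*[K[0,0],K[1,1]]+K[:2,2]
def outline(x,y,yaw):
    c,s_=np.cos(yaw),np.sin(yaw);R=np.array([[c,-s_],[s_,c]])
    th=np.linspace(-np.pi/2,np.pi/2,15)
    case=np.vstack([np.c_[16+12*np.cos(th),12*np.sin(th)],np.c_[-16-12*np.cos(th),-12*np.sin(th)]])
    leaf=[[28,-5.5],[80.5,-5.5],[80.5,6.4]]
    for X in(76,68,60,52,44): leaf+=[[X+2.05,6.4],[X+1.3,10],[X-1.3,10],[X-2.05,6.4]]
    leaf+=[[28,6.4],[26,6.4],[26,-5.5]]
    f=lambda p,z:np.c_[np.array(p)@R.T+[x,y],np.full(len(p),z)]
    return f(case,14),f(case,3),f(leaf,9)
def render(I,p,u0,v0,w,h,S=8,teeth=True):
    im=np.zeros((h*S,w*S),np.uint8)
    a,b,l=outline(*p)
    for q in (a,l):
        uv=(proj(I,q)-[u0-.5,v0-.5])*S-.5
        cv2.fillPoly(im,[np.round(uv*16).astype(np.int32)],255,shift=4)
    im=cv2.resize(im,(w,h),interpolation=cv2.INTER_AREA)
    return cv2.GaussianBlur(im.astype(np.float32)/255,(0,0),.5)
def crop(I,u0,v0,w,h): return I['pixels'][v0:v0+h,u0:u0+w,0].astype(float)
I=t;u0,v0,w,h=168,290,59,24
obs=crop(I,u0,v0,w,h); bg=np.median(obs); fg=np.percentile(obs,95); o=np.clip((obs-bg)/(fg-bg),0,1.1)
best=None
from scipy.optimize import minimize
f=lambda p:((render(I,[p[0],p[1],np.deg2rad(p[2])],u0,v0,w,h)-o)**2).sum()
for yaw in(-92,-90,-88):
  r=minimize(f,[423,289,yaw],method='Nelder-Mead',options=dict(initial_simplex=[[422,288,yaw-1],[425,289,yaw],[423,291,yaw],[423,289,yaw+2]],xatol=.02,fatol=1e-3))
  print(r.x.round(2),r.fun)
E
python3 fit.py
python3 - <<'E'
from h import *
t=np.load('top0.npz');s=np.load('scene0.npz')
for n,I in(('top',t),('scene',s)):
    P=cloud(I);px=I['pixels'].astype(int);q=P.reshape(-1,3)
    d=np.array([.2,.98]);d/=np.hypot(*d);nn=np.array([d[1],-d[0]])
    rel=q[:,:2]-[588,-20]
    a=rel@d;b=rel@nn
    m=(q[:,2]>80)&(q[:,2]<125)&(abs(b)<25)&(a>-75)&(a<15)
    print(n,m.sum())
    for k in np.arange(-75,12,6):
        w=m&(a>=k)&(a<k+6)
        if w.sum(): print(k+3,w.sum(),'b',b[w].min().round(1),b[w].max().round(1),b[w].mean().round(2),'z',q[w,2].max().round(1), 'btop',b[w][q[w,2]>np.percentile(q[w,2],70)].mean().round(2))
E
```

```text
[422.63 285.51 -91.9 ] 2.2101361177435233
[422.64 285.51 -91.93] 2.2142523701923342
[422.6  285.19 -92.  ] 2.35900405780988
top 384
-72 31 b -13.0 14.4 0.63 z 119.4 btop 0.91
-66 30 b -12.0 15.5 1.37 z 118.7 btop 0.97
-60 31 b -13.2 16.7 0.42 z 117.2 btop 1.93
-54 28 b -12.6 16.3 0.97 z 116.4 btop 1.54
-48 29 b -10.4 14.0 1.19 z 118.6 btop 2.1
-42 29 b -11.5 15.7 2.48 z 117.5 btop 2.28
-36 33 b -12.4 17.2 1.14 z 121.2 btop -0.82
-30 28 b -11.9 16.5 1.16 z 116.1 btop 1.25
-24 28 b -7.7 15.6 2.85 z 119.9 btop 1.43
-18 31 b -11.1 15.9 1.75 z 119.4 btop 2.26
-12 29 b -10.2 14.4 1.81 z 117.0 btop 1.29
-6 30 b -11.6 16.7 1.73 z 117.1 btop 3.75
0 27 b -9.9 15.6 3.34 z 117.2 btop 6.43
scene 536
-72 44 b -9.1 21.5 8.71 z 116.5 btop 5.07
-66 33 b -10.6 17.6 7.65 z 116.7 btop 4.03
-60 30 b -8.5 19.1 10.76 z 115.6 btop 7.37
-54 38 b -3.0 19.3 9.87 z 118.0 btop 3.46
-48 46 b -7.8 21.7 10.07 z 118.1 btop 4.92
-42 38 b -7.9 20.5 8.6 z 117.7 btop 5.71
-36 24 b -7.1 18.8 10.87 z 115.6 btop 5.2
-30 41 b -5.7 19.8 10.83 z 115.5 btop 6.06
-24 49 b -6.4 20.2 10.25 z 118.3 btop 6.69
-18 37 b -6.9 20.2 8.8 z 117.0 btop 5.08
-12 29 b -8.1 20.9 10.47 z 116.9 btop 8.19
-6 47 b -4.8 21.1 11.73 z 117.6 btop 6.01
0 57 b -6.8 20.1 8.67 z 117.2 btop 7.65
6 23 b -2.7 13.1 4.78 z 110.7 btop 2.73
```

```bash
cat >> fit.py <<'E'
p=[422.6,285.5,np.deg2rad(-91.9)]
big=cv2.resize(t['pixels'][285:320,160:235],(750,350),interpolation=cv2.INTER_NEAREST)[:,:,::-1].copy()
for q in outline(*p)[::2]:
    uv=((proj(t,q)-[160-.5,285-.5])*10-.5)
    cv2.polylines(big,[np.round(uv).astype(np.int32)],True,(0,0,255),1)
cv2.imwrite('pics/ov.png',big)
# spindle centre line from red minus green
for n,I,cols in(('top',t,range(311,338)),):
    px=I['pixels'].astype(float); wht=px.min(-1)/1.0; R=px[...,0];G=px[...,1]
    ratio=R/np.maximum(G,1); pts=[]
    for u in cols:
        col=np.clip((ratio[205:255,u]-.45)/(.9-.45),0,1); 
        vv=np.arange(205,255); k=abs(vv-(229+ (u-313)*.16))<12
        if col[k].sum()>3:
            c=(col*vv)[k].sum()/col[k].sum(); wd=col[k].sum(); pt=plane(I,u,c,100); pts.append(pt[:2]); print(u,round(c,2),round(wd,2),pt.round(1)[:2])
    pts=np.array(pts)[3:]; k=np.polyfit(pts[:,1],pts[:,0],1); print('slope',k,np.degrees(np.arctan(k[0])), (pts[:,0]-np.polyval(k,pts[:,1])).std())
E
python3 fit.py
```

```text
[422.63 285.51 -91.9 ] 2.2101361177435233
[422.64 285.51 -91.93] 2.2142523701923342
[422.6  285.19 -92.  ] 2.35900405780988
311 225.92 8.08 [590.5 -17.9]
312 225.68 11.87 [591.  -20.2]
313 225.34 13.15 [591.7 -22.6]
314 224.72 11.69 [593.1 -24.9]
315 226.28 11.25 [589.4 -27.1]
316 225.85 13.28 [590.3 -29.4]
317 225.68 13.47 [590.7 -31.7]
318 226.27 10.86 [589.3 -34. ]
319 226.58 13.25 [588.5 -36.3]
320 226.45 13.71 [588.7 -38.6]
321 226.0 11.77 [589.7 -40.9]
322 227.44 11.78 [586.3 -43.1]
323 227.23 13.32 [586.8 -45.4]
324 226.94 12.67 [587.4 -47.8]
325 227.89 10.91 [585.1 -50. ]
326 227.97 13.17 [584.9 -52.3]
327 227.74 13.6 [585.4 -54.6]
328 227.84 11.41 [585.1 -56.9]
329 228.9 12.48 [582.6 -59.1]
330 228.62 13.8 [583.1 -61.5]
331 228.01 12.63 [584.5 -63.8]
332 229.5 11.52 [581. -66.]
333 229.54 13.34 [580.9 -68.3]
334 229.99 14.54 [579.8 -70.6]
335 233.56 19.29 [571.5 -72.7]
336 234.14 20.71 [570.1 -74.9]
337 233.84 21.32 [570.7 -77.2]
slope [3.49333774e-01 6.02225776e+02] 19.25603298199393 2.620349879787789
```

View pics/ov.png

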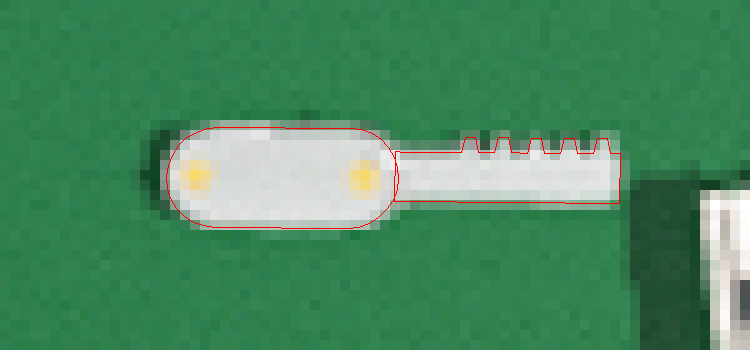

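```bash
cat > sp.py <<'E'
from h import *
from scipy.optimize import minimize
import sys
def proj(I,P):
    T=I['world_from_camera'];K=I['intrinsics']
    q=(np.asarray(P)-T[:3,3])@T[:3,:3]; return q[:,:2]/q[:,2:]*[K[0,0],K[1,1]]+K[:2,2]
t=np.load('top0.npz');s=np.load('scene0.npz')
# spindle model: right-hand thread surface mesh silhouette; params x,y(end),yaw,phase
def sil(I,p,u0,v0,w,h,S=6,L=60):
    x,y,yaw,ph=p; d=np.array([-np.sin(yaw),np.cos(yaw),0]); e=np.array([np.cos(yaw),np.sin(yaw),0]); zz=np.array([0,0,1.])
    a=np.arange(0,L,.5); th=np.linspace(0,2*np.pi,48,endpoint=False)
    im=np.zeros((h*S,w*S),np.uint8)
    A,T_=np.meshgrid(a,th,indexing='ij')
    # right-handed helix: axial position (along +d) advances with rotation about +d by right hand: e_z->e_x rotation (d = z x ... )
    # rotation about +d: d x zz = e ; so angle from zz towards e
    c=((-A-ph)-8*T_/(2*np.pi)+4)%8-4   # groove centre where c==0
    ac=abs(c); rad=11+np.clip((ac-1.65)/(2.55-1.65),0,1)*4
    rad=np.where(A<4,np.minimum(rad,11+A),rad)
    P=np.array([x,y,100.])-A[...,None]*d+rad[...,None]*(np.cos(T_)[...,None]*zz+np.sin(T_)[...,None]*e)
    uv=((proj(I,P.reshape(-1,3))-[u0-.5,v0-.5])*S-.5).reshape(*A.shape,2)
    uvi=np.round(uv*8).astype(np.int32)
    for i in range(len(a)-1):
        q=np.vstack([uvi[i],uvi[i+1]])
        cv2.fillConvexPoly(im,cv2.convexHull(uvi[i]),255,shift=3)
    im=cv2.morphologyEx(im,cv2.MORPH_CLOSE,np.ones((3,3),np.uint8))
    im=cv2.resize(im,(w,h),interpolation=cv2.INTER_AREA)
    return cv2.GaussianBlur(im.astype(np.float32)/255,(0,0),.6)
def obs(I,u0,v0,w,h):
    px=I['pixels'][v0:v0+h,u0:u0+w].astype(float)
    ra=px[...,0]/np.maximum(px[...,1],1); return np.clip((ra-.40)/(.93-.40),0,1.05)
E
cat > sp1.py <<'E'
from sp import *
big=[]
for n,I,(u0,v0,w,h),um in(('top',t,(303,210,30,34),None),('scene',s,(290,205,46,48),None)):
    o=obs(I,u0,v0,w,h)
    v,u=np.mgrid[v0:v0+h,u0:u0+w]
    if n=='top': mask=np.ones_like(o,bool)
    else: # exclude region past vise: keep those within 55 mm projection
        Pp=np.array([proj(I,[[578,-60,100]])[0],proj(I,[[590,-18,100]])[0]]); dd=Pp[1]-Pp[0]
        mask=((u-Pp[0,0])*dd[0]+(v-Pp[0,1])*dd[1])>0
    f=lambda p:(((sil(I,[p[0],p[1],np.deg2rad(p[2]),p[3]],u0,v0,w,h)-o)**2)*mask).sum()
    best=[]
    for ph in(0,2,4,6):
        x0=np.array([591,-18,-12.5,ph]); r=minimize(f,x0,method='Nelder-Mead',options=dict(initial_simplex=x0+np.array([[0,0,0,0],[3,0,0,0],[0,3,0,0],[0,0,2,0],[0,0,0,1.]]),xatol=.03,fatol=1e-3,maxfev=250))
        print(n,ph,r.x.round(2),round(r.fun,3)); best.append((r.fun,r.x))
    b=min(best,key=lambda q:q[0])[1]
    m=sil(I,[b[0],b[1],np.deg2rad(b[2]),b[3]],u0,v0,w,h)
    k=np.hstack([o*mask,m*mask])[:34]; big.append(cv2.resize((k*240).astype(np.uint8),(780,290),interpolation=cv2.INTER_NEAREST))
cv2.imwrite('pics/sp.png',np.vstack(big))
E
time python3 sp1.py
```

```text
top 0 [ 5.9342e+02 -1.7540e+01 -1.2720e+01 -5.6000e-01] 6.927
top 2 [593.75 -16.93 -13.33  -1.43] 6.203
top 4 [593.82 -17.05 -13.5    6.58] 6.194
top 6 [593.84 -17.07 -13.57   6.67] 6.162
scene 0 [591.13 -18.19  -0.91  -6.05] 151.371
scene 2 [591.76 -17.83  -2.16   1.51] 151.139
scene 4 [594.15 -18.31  -9.4    4.73] 153.651
scene 6 [ 5.9104e+02 -1.8070e+01 -2.3000e-01  2.4500e+00] 151.306
real	0m4.300s
user	0m4.762s
sys	0m0.159s
```

View pics/sp.png

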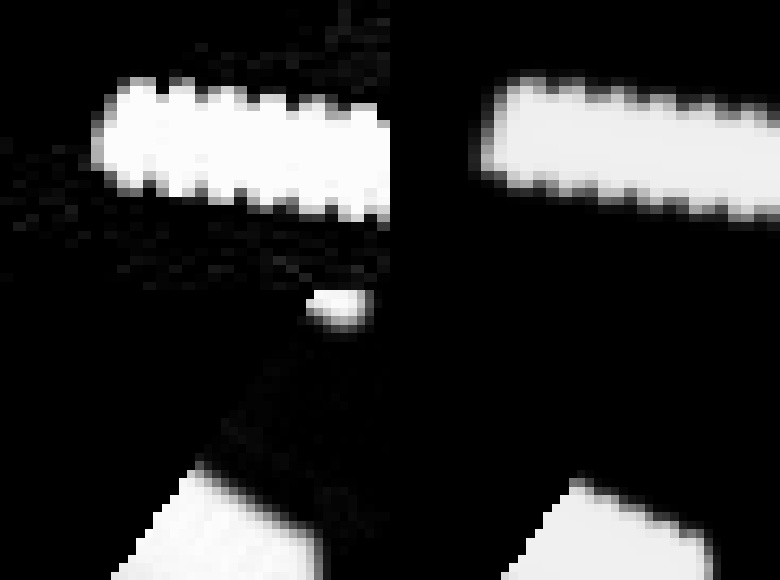

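```bash
python3 - <<'E'
from sp import *
I=s;u0,v0,w,h=290,195,46,58
o=obs(I,u0,v0,w,h); v,u=np.mgrid[v0:v0+h,u0:u0+w]
Pp=proj(I,[[580,-75,100],[593.8,-17,100]]); dd=Pp[1]-Pp[0]; L=np.hypot(*dd)
al=((u-Pp[0,0])*dd[0]+(v-Pp[0,1])*dd[1])/L; pe=abs((u-Pp[0,0])*dd[1]-(v-Pp[0,1])*dd[0])/L
mask=(al>0)&(pe<17); print(Pp,L)
f=lambda p:(((sil(I,[p[0],p[1],np.deg2rad(p[2]),p[3]],u0,v0,w,h,L=75)-o)**2)*mask).sum()
for ph in(0,2,4,6):
    x0=np.array([591,-18,-12.5,ph]); r=minimize(f,x0,method='Nelder-Mead',options=dict(initial_simplex=x0+np.array([[0,0,0,0],[3,0,0,0],[0,3,0,0],[0,0,2,0],[0,0,0,1.]]),xatol=.03,fatol=1e-3,maxfev=250))
    print(ph,r.x.round(2),round(r.fun,3))
# top, restricted phase scan
I=t;u0,v0,w,h=303,210,30,34;o=obs(I,u0,v0,w,h)
for ph in np.arange(0,8,.5):
    f=lambda p:((sil(I,[p[0],p[1],np.deg2rad(p[2]),ph],u0,v0,w,h)-o)**2).sum()
    r=minimize(f,[593.8,-17,-13.3],method='Nelder-Mead',options=dict(maxfev=60)); print(ph,r.x.round(2),round(r.fun,2))
# tray
P=cloud(t);q=P.reshape(-1,3)
c=plane(t,445,275,10); m=(q[:,2]>12)&(q[:,2]<32)&(abs(q[:,0]-c[0])<110)&(abs(q[:,1]-c[1])<130)&(t['pixels'].reshape(-1,3).max(1)<110)
print(c,cv2.minAreaRect(q[m,:2].astype(np.float32)))
for uv in((403,249),(474,238),(488,296),(415,312),(455,262)): print(uv,plane(t,*uv,22).round(1))
E
```

```text
[[302.62824175 227.02008075]
 [324.50191991 241.40348853]] 26.17900333953576
0 [594.14 -18.48 -10.71  -0.77] 120.407
2 [591.94 -18.32  -4.02   0.73] 117.926
4 [ 5.9198e+02 -1.8390e+01 -3.1200e+00  4.4000e-01] 117.813
6 [592.76 -18.4   -6.39   5.25] 119.133
0.0 [593.51 -17.97 -13.34] 7.77
0.5 [593.43 -18.29 -13.24] 8.89
1.0 [593.45 -18.77 -13.41] 10.33
1.5 [593.32 -18.93 -13.41] 11.99
2.0 [593.47 -19.45 -13.7 ] 13.82
2.5 [593.49 -19.66 -13.96] 15.9
3.0 [594.46 -14.32 -13.58] 14.37
3.5 [594.89 -14.81 -14.39] 12.64
4.0 [594.32 -15.49 -13.94] 10.77
4.5 [594.26 -15.71 -13.65] 9.13
5.0 [594.17 -16.02 -13.79] 7.91
5.5 [594.05 -16.31 -13.65] 7.0
6.0 [594.01 -16.61 -13.66] 6.44
6.5 [593.87 -17.01 -13.59] 6.31
7.0 [593.64 -17.24 -13.26] 6.46
7.5 [593.46 -17.62 -13.11] 7.0
[ 473.16578169 -340.45879978   10.        ] ((482.5804138183594, -366.25811767578125), (149.1773223876953, 238.13002014160156), 10.533123970031738)
(403, 249) [ 538.4 -238.6   22. ]
(474, 238) [ 561.  -412.8   22. ]
(488, 296) [ 419.7 -439.4   22. ]
(415, 312) [ 385.8 -261.6   22. ]
(455, 262) [ 503.7 -363.6   22. ]
```

{"fn": "send_rows", "kwargs": {"dp": [[35,52,3],[70,104,3],[105,156,3],[140,208,3],[175,260,3]], "rot": [[0,0,0.18],[0,0,0.36],[0,0,0.54],[0,0,0.72],[0,0,0.9]], "jaw": 48, "force": 60}}

```text
time: 0.72
tool_pos: [357.4, -310.5, 248.0]
tcp_rot: [-180.0, 0.0, -20.4]
ft_force: [1.4, -0.3, 0.0]
finger_gap: 48.2
```

{"fn": "send_rows", "kwargs": {"dp": [[30,55,0],[50,110,0],[70,170,0],[80,230,0],[85,290,0]], "rot": [[0,0,0.1],[0,0,0.2],[0,0,0.3],[0,0,0.325],[0,0,0.325]]}}

```text
time: 1.35
tool_pos: [441.7, -20.4, 248.0]
tcp_rot: [-180.0, 0.0, -2.1]
ft_force: [0.6, -0.4, -0.7]
finger_gap: 48.0
```

{"fn": "send_rows", "kwargs": {"dp": [[-5,60,0],[-9,120,0],[-13,180,-30],[-17,240,-70],[-19,300,-100]], "rot": [[0,0,0],[0,0,0],[0,0,0],[0,0,0],[0,0,0]]}}

```text
time: 1.98
tool_pos: [422.6, 262.4, 155.7]
tcp_rot: [180.0, 0.0, -2.1]
ft_force: [1.9, -0.0, -0.0]
finger_gap: 48.1
```

{"fn": "send_rows", "kwargs": {"dp": [[0,6,-40],[0,6,-80],[0,6,-80],[0,6,-80]], "rot": [[0,0,0.003],[0,0,0.003],[0,0,0.003],[0,0,0.003]]}}

```text
time: 2.48
tool_pos: [424.1, 267.0, 78.4]
tcp_rot: [-180.0, -0.1, -2.0]
ft_force: [0.4, -0.4, 0.9]
finger_gap: 48.1
```

```bash
python3 - <<'E'
from bench import r,vision
import numpy as np,cv2
print(r.sense())
s=vision.snapshot('scene');np.savez('scene1.npz',**s)
cv2.imwrite('pics/s1.png',cv2.resize(s['pixels'][180:330,380:580],(800,600),interpolation=cv2.INTER_CUBIC)[:,:,::-1])
E
```

```text
{'time': 2.475, 'joint_pos': array([2.63263312e+01, 7.32737924e-01, 1.10514096e+02, 1.20619098e-03,
       6.86942913e+01, 2.82901124e+01]), 'qd': array([-0.17406151, -1.17663464, -1.20038548,  0.14816686, -0.36470816,
        0.02068863]), 'joint_efforts': array([ 2.39936840e-01, -4.35408425e+01, -4.28226650e+01,  1.36217644e-02,
        9.38633387e-02,  7.72651788e-06]), 'tool_pos': array([424.12507215, 266.99075456,  78.41237343]), 'tcp_rot': array([-1.79971107e+02, -5.13097588e-02, -1.96423182e+00]), 'ft_force': array([ 0.42509119, -0.3906576 ,  0.87595506]), 'wrist_torque': array([ 0.01161865,  0.00908026, -0.00867207]), 'finger_gap': 48.06652370288368}
```

View pics/s1.png

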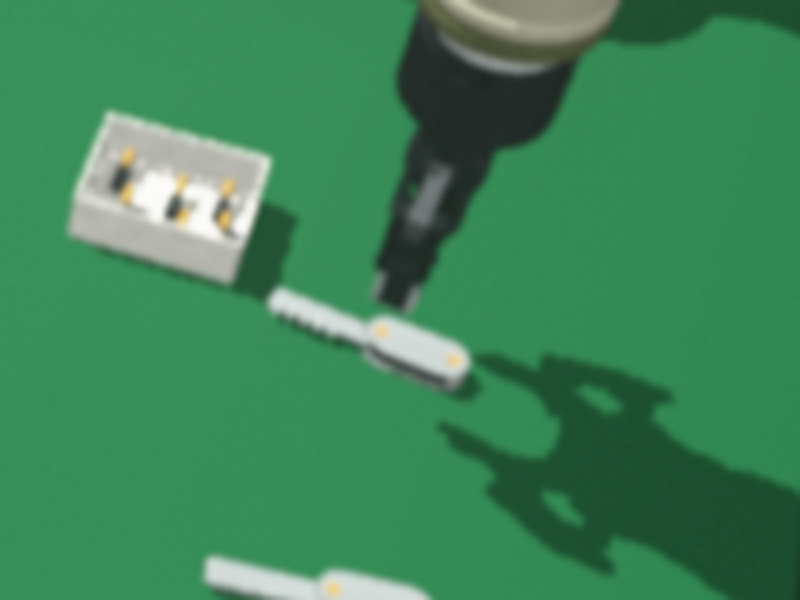

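{"fn": "send_rows", "kwargs": {"dp": [[-1,10,0],[-1,18,-15],[-1,18,-40],[-1,18,-40]], "rot": [[0,0,0],[0,0,0],[0,0,0],[0,0,0]]}}

```text
time: 3.02
tool_pos: [420.4, 284.3, 34.6]
tcp_rot: [179.9, 0.2, -1.9]
ft_force: [-0.4, 0.9, 0.9]
finger_gap: 47.9
```

```bash
python3 - <<'E'
from bench import r,vision
import numpy as np,cv2
print(r.sense())
s=vision.snapshot('scene');t=vision.snapshot('top');print(r.sense())
cv2.imwrite('pics/s2.png',np.hstack([cv2.resize(s['pixels'][220:310,430:530],(400,360),interpolation=cv2.INTER_CUBIC),cv2.resize(t['pixels'][260:350,150:250],(400,360),interpolation=cv2.INTER_CUBIC)])[:,:,::-1])
E
```

```text
{'time': 3.025, 'joint_pos': array([2.82718070e+01, 5.81887143e+00, 1.10415534e+02, 1.37193743e-03,
       6.40353722e+01, 3.01927284e+01]), 'qd': array([-0.26944046, -1.75944624, -1.55193967,  0.04023419,  1.55519413,
       -0.10068847]), 'joint_efforts': array([-1.98000076e-02, -4.78828347e+01, -4.32043183e+01,  4.14854832e-03,
       -6.72190581e-01,  1.20947318e-02]), 'tool_pos': array([420.44696692, 284.26402557,  34.61981782]), 'tcp_rot': array([179.86538912,   0.23379769,  -1.92179958]), 'ft_force': array([-0.37006905,  0.9268793 ,  0.9194376 ]), 'wrist_torque': array([ 0.01675339, -0.00635593, -0.01317464]), 'finger_gap': 47.917381571080824}
{'time': 3.125, 'joint_pos': array([2.82479058e+01, 5.67443657e+00, 1.10285692e+02, 3.35850984e-03,
       6.40888400e+01, 3.01825317e+01]), 'qd': array([-0.20251419, -1.09932608, -0.78835903, -0.01205847, -0.01710307,
       -0.13550782]), 'joint_efforts': array([ 1.00302771e-01, -4.68513751e+01, -4.17093551e+01,  6.26934532e-03,
        1.95656164e-02,  7.94631225e-03]), 'tool_pos': array([422.1955681 , 284.97681609,  36.95855929]), 'tcp_rot': array([ 1.79977991e+02,  4.38483352e-02, -1.93610319e+00]), 'ft_force': array([ 0.98614014, -0.36000542, -0.41309699]), 'wrist_torque': array([ 0.05316874, -0.04027182, -0.01188405]), 'finger_gap': 47.668476837759584}
```

View pics/s2.png

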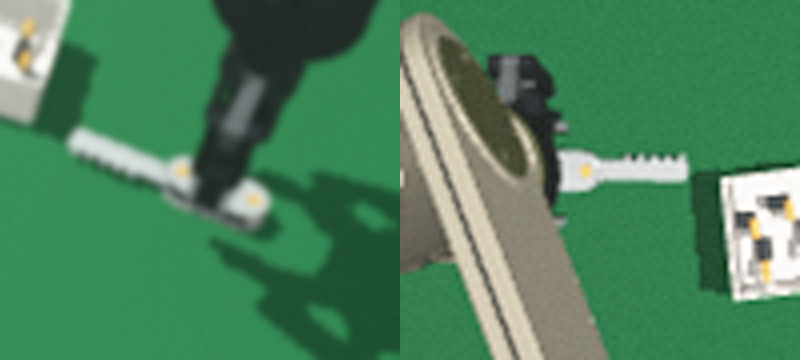

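{"fn": "send_rows", "kwargs": {"dp": [[0,0,-6],[0,0,-12],[0,0,-16],[0,0,-19],[0,0,-19]], "rot": [[0,0,0],[0,0,0],[0,0,0],[0,0,0],[0,0,0]]}}

```text
time: 3.75
tool_pos: [422.3, 284.7, 17.8]
tcp_rot: [180.0, 0.0, -1.9]
ft_force: [-0.1, -0.4, 0.5]
finger_gap: 47.9
```

```bash
cat > se.py <<'E'
from bench import r
import numpy as np
s=r.sense();print({k:np.round(s[k],2) for k in('time','tool_pos','tcp_rot','ft_force','wrist_torque','finger_gap')})
E
python3 se.py
```

```text
{'time': np.float64(3.75), 'tool_pos': array([422.3 , 284.71,  17.82]), 'tcp_rot': array([ 1.7998e+02,  2.0000e-02, -1.9500e+00]), 'ft_force': array([-0.09, -0.43,  0.52]), 'wrist_torque': array([0.04, 0.02, 0.03]), 'finger_gap': np.float64(47.95)}
```

{"fn": "send_rows", "kwargs": {"dp": [[0,0,-1],[0,0,-2],[0,0,-2],[0,0,-2],[0,0,-2]], "rot": [[0,0,0],[0,0,0],[0,0,0],[0,0,0],[0,0,0]], "jaw": 16, "force": 80}}

```text
time: 4.38
tool_pos: [422.9, 285.1, 17.3]
tcp_rot: [-180.0, -0.0, -1.9]
ft_force: [-3.8, -2.2, 10.5]
finger_gap: 21.5
```

{"fn": "send_rows", "kwargs": {"dp": [[0,0,0],[0,0,0],[0,0,0]], "rot": [[0,0,0],[0,0,0],[0,0,0]]}}

```text
time: 4.75
tool_pos: [422.9, 285.0, 17.3]
tcp_rot: [-180.0, -0.0, -1.9]
ft_force: [-4.1, -3.5, 10.9]
finger_gap: 21.5
```

```bash
python3 se.py
```

```text
{'time': np.float64(4.75), 'tool_pos': array([422.88, 285.04,  17.25]), 'tcp_rot': array([-1.7999e+02, -3.0000e-02, -1.9400e+00]), 'ft_force': array([-4.11, -3.54, 10.85]), 'wrist_torque': array([-0.42,  0.78,  0.05]), 'finger_gap': np.float64(21.52)}
```

{"fn": "send_rows", "kwargs": {"dp": [[0,0,1],[0,0,2],[0,0,3],[0,0,3]], "rot": [[0,0,0],[0,0,0],[0,0,0],[0,0,0]]}}

```text
time: 5.25
tool_pos: [422.4, 284.8, 19.1]
tcp_rot: [180.0, 0.0, -1.9]
ft_force: [0.9, -0.1, -1.0]
finger_gap: 21.8
```

```bash
python3 se.py; python3 - <<'E'
from bench import r,vision
import numpy as np,cv2
s=vision.snapshot('scene');t=vision.snapshot('top')
np.savez('scene2.npz',**s)
np.savez('top2.npz',**t)
cv2.imwrite('pics/s3.png',np.hstack([cv2.resize(s['pixels'][220:310,430:530],(400,360),interpolation=cv2.INTER_CUBIC),cv2.resize(t['pixels'][260:350,150:250],(400,360),interpolation=cv2.INTER_CUBIC)])[:,:,::-1])
E
```

```text
{'time': np.float64(5.25), 'tool_pos': array([422.44, 284.82,  19.05]), 'tcp_rot': array([180.  ,   0.  ,  -1.95]), 'ft_force': array([ 0.9 , -0.13, -1.  ]), 'wrist_torque': array([0.02, 0.01, 0.02]), 'finger_gap': np.float64(21.76)}
```

View pics/s3.png

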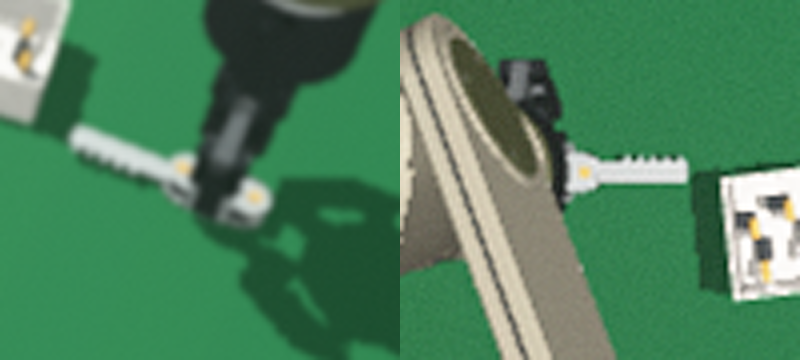

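{"fn": "send_rows", "kwargs": {"dp": [[0,0,10],[0,0,40],[0,0,80],[10,-25,110],[25,-50,140]], "rot": [[0,0,0],[0,0,0],[0,0,0],[0,0,0],[0,0,0]]}}

```text
time: 5.98
tool_pos: [447.5, 234.6, 161.0]
tcp_rot: [-180.0, -0.1, -1.9]
ft_force: [0.4, 0.5, -0.5]
finger_gap: 21.5
```

{"fn": "send_rows", "kwargs": {"dp": [[25,-45,0],[50,-90,0],[75,-135,0],[100,-180,0],[110,-210,0]], "rot": [[0,0,-0.05],[0,0,-0.1],[0,0,-0.15],[0,0,-0.198],[0,0,-0.198]]}}

```text
time: 6.6
tool_pos: [558.6, 22.6, 160.0]
tcp_rot: [180.0, -0.1, -13.4]
ft_force: [0.1, 0.2, -0.9]
finger_gap: 21.8
```

{"fn": "send_rows", "kwargs": {"dp": [[0,0,-20],[0,0,-40],[0,0,-46],[0,0,-48],[0,0,-48]], "rot": [[0,0,0],[0,0,0],[0,0,0],[0,0,0],[0,0,0]]}}

```text
time: 7.22
tool_pos: [557.6, 25.4, 111.5]
tcp_rot: [-180.0, -0.0, -13.2]
ft_force: [-0.0, 0.2, -1.3]
finger_gap: 22.3
```

```bash
python3 se.py; python3 - <<'E'
from bench import r,vision
import numpy as np,cv2
s=vision.snapshot('scene');t=vision.snapshot('top')
np.savez('scene3.npz',**s)
np.savez('top3.npz',**t)
cv2.imwrite('pics/s4.png',np.hstack([cv2.resize(s['pixels'][180:280,270:370],(400,400),interpolation=cv2.INTER_CUBIC),cv2.resize(t['pixels'][195:295,275:375],(400,400),interpolation=cv2.INTER_CUBIC)])[:,:,::-1])
E
```

```text
{'time': np.float64(7.22), 'tool_pos': array([557.63,  25.43, 111.46]), 'tcp_rot': array([-1.7999e+02, -3.0000e-02, -1.3240e+01]), 'ft_force': array([-0.  ,  0.22, -1.3 ]), 'wrist_torque': array([-0.  ,  0.04,  0.02]), 'finger_gap': np.float64(22.25)}
```

View pics/s4.png

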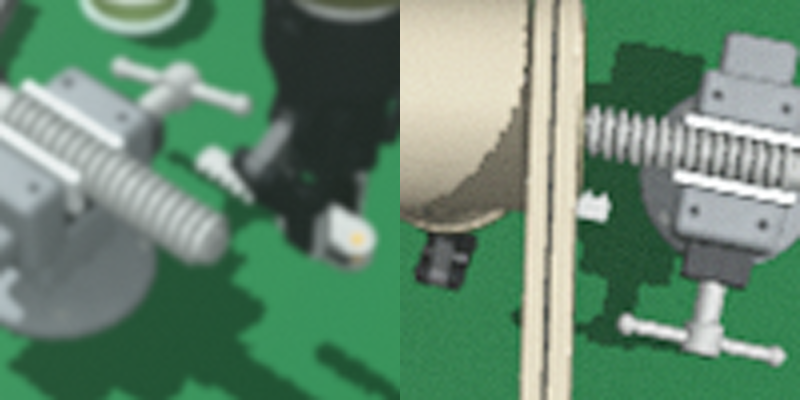

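```bash
python3 - <<'E'
from sp import *
t3=np.load('top3.npz');s3=np.load('scene3.npz')
def gp(cx,cy,yaw,zc):
    c,s_=np.cos(yaw),np.sin(yaw);R=np.array([[c,-s_],[s_,c]])
    leaf=[[28,-5.5],[80.5,-5.5],[80.5,6.4]]
    for X in(76,68,60,52,44): leaf+=[[X+2.05,6.4],[X+1.3,10],[X-1.3,10],[X-2.05,6.4]]
    leaf+=[[28,6.4]]
    th=np.linspace(-np.pi/2,np.pi/2,15)
    case=np.vstack([np.c_[16+12*np.cos(th),12*np.sin(th)],np.c_[-16-12*np.cos(th),-12*np.sin(th)]])
    f=lambda p,z:np.c_[np.array(p)@R.T+[cx,cy],np.full(len(p),z)]
    return f(leaf,zc+2),f(case,zc+7)
out=[]
for I,(u0,v0,n) in((s3,(285,190,80)),(t3,(285,195,80))):
    sc=5; big=cv2.resize(I['pixels'][v0:v0+n,u0:u0+n],(n*sc,n*sc),interpolation=cv2.INTER_NEAREST)[:,:,::-1].copy()
    for q in gp(557.6,26.1,np.deg2rad(-103.2),111.5-10.25):
        uv=((proj(I,q)-[u0-.5,v0-.5])*sc-.5); cv2.polylines(big,[np.round(uv).astype(np.int32)],True,(0,0,255),1)
    yaw=np.deg2rad(-13.3); d=np.array([-np.sin(yaw),np.cos(yaw),0]);e=np.array([np.cos(yaw),np.sin(yaw),0]);E=np.array([593.8,-17,100])
    for k in(-15,15):
        uv=((proj(I,[E+k*e,E+k*e-70*d])-[u0-.5,v0-.5])*sc-.5); cv2.polylines(big,[np.round(uv).astype(np.int32)],False,(255,0,0),1)
    out.append(big)
cv2.imwrite('pics/ov3.png',np.hstack(out))
E
```

```text
(no output)
```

View pics/ov3.png

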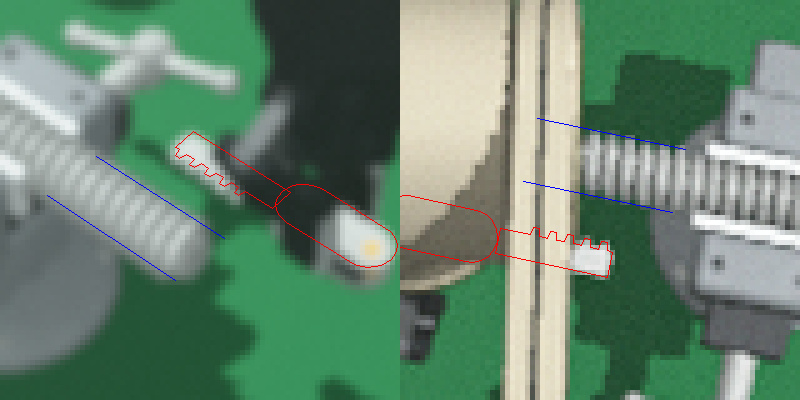

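{"fn": "send_rows", "kwargs": {"dp": [[5,-1.2,-0.5],[10,-2.4,-1],[13.6,-3.2,-1],[13.6,-3.2,-1],[13.6,-3.2,-1]], "rot": [[0,0,0],[0,0,0],[0,0,0],[0,0,0],[0,0,0]]}}

```text
time: 7.95
tool_pos: [571.0, 21.6, 110.0]
tcp_rot: [180.0, 0.0, -13.3]
ft_force: [1.0, -0.4, -0.7]
finger_gap: 21.5
```

```bash
python3 se.py
```

```text
{'time': np.float64(7.95), 'tool_pos': array([570.97,  21.6 , 109.96]), 'tcp_rot': array([ 1.80e+02,  2.00e-02, -1.33e+01]), 'ft_force': array([ 1.03, -0.45, -0.71]), 'wrist_torque': array([ 0.  , -0.01, -0.02]), 'finger_gap': np.float64(21.51)}
```

{"fn": "send_rows", "kwargs": {"dp": [[1,-0.23,0],[2,-0.46,0],[3,-0.7,0],[4,-0.92,0],[4,-0.92,0]], "rot": [[0,0,0],[0,0,0],[0,0,0],[0,0,0],[0,0,0]]}}

```text
time: 8.57
tool_pos: [575.1, 20.7, 110.1]
tcp_rot: [-180.0, -0.0, -13.3]
ft_force: [1.4, 0.4, -1.5]
finger_gap: 21.5
```

{"fn": "send_rows", "kwargs": {"dp": [[0.5,-0.12,0],[1,-0.23,0],[1.5,-0.35,0],[1.5,-0.35,0]], "rot": [[0,0,0],[0,0,0],[0,0,0],[0,0,0]]}}

```text
time: 9.07
tool_pos: [576.6, 20.4, 110.1]
tcp_rot: [-180.0, -0.0, -13.3]
ft_force: [0.1, 0.4, -1.0]
finger_gap: 21.6
```

```bash
python3 se.py
```

```text
{'time': np.float64(9.07), 'tool_pos': array([576.62,  20.37, 110.11]), 'tcp_rot': array([-180.  ,   -0.  ,  -13.29]), 'ft_force': array([ 0.15,  0.39, -1.05]), 'wrist_torque': array([0.03, 0.02, 0.01]), 'finger_gap': np.float64(21.6)}
```

{"fn": "send_rows", "kwargs": {"dp": [[0.4,-0.1,0],[0.8,-0.2,0],[1.2,-0.3,0],[1.2,-0.3,0]], "rot": [[0,0,0],[0,0,0],[0,0,0],[0,0,0]]}}

```text
time: 9.57
tool_pos: [577.8, 20.0, 110.1]
tcp_rot: [-180.0, -0.0, -13.3]
ft_force: [0.1, 1.0, -0.4]
finger_gap: 21.2
```

```bash
python3 se.py
```

```text
{'time': np.float64(9.57), 'tool_pos': array([577.82,  20.04, 110.1 ]), 'tcp_rot': array([-180. ,   -0. ,  -13.3]), 'ft_force': array([ 0.15,  1.03, -0.36]), 'wrist_torque': array([-0.02,  0.03,  0.04]), 'finger_gap': np.float64(21.16)}
```

{"fn": "send_rows", "kwargs": {"dp": [[0.4,-0.1,0],[0.8,-0.2,0],[1.0,-0.25,0],[1.0,-0.25,0]], "rot": [[0,0,0],[0,0,0],[0,0,0],[0,0,0]]}}

```text
time: 10.07
tool_pos: [578.8, 19.8, 110.1]
tcp_rot: [180.0, 0.0, -13.3]
ft_force: [-0.1, -0.1, -0.9]
finger_gap: 21.6
```

```bash
python3 se.py
```

```text
{'time': np.float64(10.07), 'tool_pos': array([578.76,  19.81, 110.08]), 'tcp_rot': array([180.  ,   0.  , -13.29]), 'ft_force': array([-0.08, -0.09, -0.92]), 'wrist_torque': array([ 0.08, -0.02,  0.03]), 'finger_gap': np.float64(21.65)}
```

```bash
python3 - <<'E'
from bench import r,vision
import numpy as np,cv2
s=vision.snapshot('scene');t=vision.snapshot('top')
np.savez('scene4.npz',**s)
np.savez('top4.npz',**t)
cv2.imwrite('pics/s5.png',np.hstack([cv2.resize(s['pixels'][200:260,290:350],(400,400),interpolation=cv2.INTER_CUBIC),cv2.resize(t['pixels'][205:265,300:360],(400,400),interpolation=cv2.INTER_CUBIC)])[:,:,::-1])
E
```

```text
(no output)
```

View pics/s5.png

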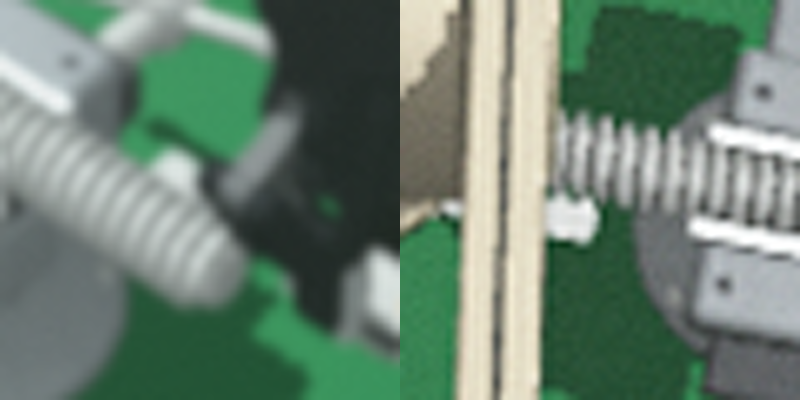

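{"fn": "send_rows", "kwargs": {"dp": [[0.3,-0.07,0],[0.6,-0.14,0],[0.9,-0.2,0],[0.9,-0.2,0]], "rot": [[0,0,0],[0,0,0],[0,0,0],[0,0,0]]}}

```text
time: 10.68
tool_pos: [579.6, 19.6, 110.1]
tcp_rot: [180.0, 0.0, -13.3]
ft_force: [-1.0, -0.6, -0.7]
finger_gap: 21.6
```

```bash
python3 se.py
```

```text
{'time': np.float64(10.68), 'tool_pos': array([579.64,  19.55, 110.06]), 'tcp_rot': array([ 1.80e+02,  1.00e-02, -1.33e+01]), 'ft_force': array([-0.95, -0.59, -0.72]), 'wrist_torque': array([-0.11,  0.02,  0.01]), 'finger_gap': np.float64(21.61)}
```

{"fn": "send_rows", "kwargs": {"dp": [[0.3,-0.07,0],[0.6,-0.14,0],[0.6,-0.14,0]], "rot": [[0,0,0],[0,0,0],[0,0,0]]}}

```text
time: 11.05
tool_pos: [580.2, 19.4, 110.0]
tcp_rot: [180.0, 0.0, -13.3]
ft_force: [-1.0, -1.5, -1.2]
finger_gap: 21.8
```

```bash
python3 se.py
```

```text
{'time': np.float64(11.05), 'tool_pos': array([580.19,  19.39, 110.03]), 'tcp_rot': array([ 1.7999e+02,  1.0000e-02, -1.3290e+01]), 'ft_force': array([-1.01, -1.55, -1.22]), 'wrist_torque': array([-0.2 ,  0.25, -0.03]), 'finger_gap': np.float64(21.82)}
```

{"fn": "send_rows", "kwargs": {"dp": [[-0.06,-0.25,0],[-0.12,-0.5,0],[-0.12,-0.5,0]], "rot": [[0,0,0],[0,0,0],[0,0,0]]}}

```text
time: 11.42
tool_pos: [580.3, 19.1, 110.2]
tcp_rot: [-180.0, -0.0, -13.3]
ft_force: [-0.5, 0.5, -1.3]
finger_gap: 21.5
```

```bash
python3 se.py
```

```text
{'time': np.float64(11.42), 'tool_pos': array([580.28,  19.06, 110.18]), 'tcp_rot': array([-1.7999e+02, -2.0000e-02, -1.3290e+01]), 'ft_force': array([-0.5 ,  0.49, -1.25]), 'wrist_torque': array([-0.01, -0.03,  0.03]), 'finger_gap': np.float64(21.47)}
```

{"fn": "send_rows", "kwargs": {"dp": [[0.3,-0.07,0],[0.6,-0.14,0],[0.6,-0.14,0]], "rot": [[0,0,0],[0,0,0],[0,0,0]]}}

```text
time: 11.8
tool_pos: [580.5, 18.9, 109.9]
tcp_rot: [180.0, 0.0, -13.3]
ft_force: [-2.6, 0.6, -0.9]
finger_gap: 21.5
```

```bash
python3 se.py
```

```text
{'time': np.float64(11.8), 'tool_pos': array([580.53,  18.88, 109.94]), 'tcp_rot': array([ 1.800e+02,  3.000e-02, -1.329e+01]), 'ft_force': array([-2.59,  0.63, -0.9 ]), 'wrist_torque': array([ 0.06,  0.24, -0.09]), 'finger_gap': np.float64(21.51)}
```

{"fn": "send_rows", "kwargs": {"dp": [[0.25,-0.06,0],[0.5,-0.12,0],[0.5,-0.12,0],[0.5,-0.12,0]], "rot": [[0,0,0],[0,0,0],[0,0,0],[0,0,0]]}}

```text
time: 12.3
tool_pos: [580.8, 18.8, 109.9]
tcp_rot: [180.0, 0.1, -13.3]
ft_force: [-5.7, 1.2, -0.3]
finger_gap: 21.7
```

```bash
python3 se.py
```

```text
{'time': np.float64(12.3), 'tool_pos': array([580.83,  18.83, 109.85]), 'tcp_rot': array([ 1.800e+02,  6.000e-02, -1.329e+01]), 'ft_force': array([-5.73,  1.18, -0.26]), 'wrist_torque': array([ 0.26,  0.85, -0.22]), 'finger_gap': np.float64(21.72)}
```

{"fn": "send_rows", "kwargs": {"dp": [[-0.15,0.04,0],[-0.3,0.07,0],[-0.3,0.07,0],[-0.3,0.07,0]], "rot": [[0,0,0.004],[0,0,0.008],[0,0,0.008],[0,0,0.008]]}}

```text
time: 12.8
tool_pos: [580.5, 18.9, 109.8]
tcp_rot: [180.0, 0.1, -12.8]
ft_force: [-5.4, 1.4, -0.4]
finger_gap: 21.4
```

```bash
python3 se.py
```

```text
{'time': np.float64(12.8), 'tool_pos': array([580.48,  18.87, 109.85]), 'tcp_rot': array([ 1.7999e+02,  6.0000e-02, -1.2840e+01]), 'ft_force': array([-5.38,  1.4 , -0.42]), 'wrist_torque': array([ 0.2 ,  0.89, -0.31]), 'finger_gap': np.float64(21.44)}
```

{"fn": "send_rows", "kwargs": {"dp": [[0.1,0.4,0],[0.18,0.8,0],[0.18,0.8,0]], "rot": [[0,0,0.001],[0,0,0.001],[0,0,0.001]]}}

```text
time: 13.18
tool_pos: [580.5, 19.1, 109.7]
tcp_rot: [179.9, 0.1, -12.8]
ft_force: [-6.5, -0.9, 0.2]
finger_gap: 21.4
```

```bash
python3 se.py
```

```text
{'time': np.float64(13.18), 'tool_pos': array([580.51,  19.07, 109.72]), 'tcp_rot': array([ 1.7994e+02,  8.0000e-02, -1.2800e+01]), 'ft_force': array([-6.55, -0.86,  0.22]), 'wrist_torque': array([-0.3 ,  1.02, -0.33]), 'finger_gap': np.float64(21.45)}
```

{"fn": "send_rows", "kwargs": {"dp": [[-0.18,-0.8,0],[-0.35,-1.6,0],[-0.35,-1.6,0]], "rot": [[0,0,0],[0,0,0],[0,0,0]]}}

```text
time: 13.55
tool_pos: [580.4, 18.6, 109.8]
tcp_rot: [-180.0, 0.1, -12.8]
ft_force: [-4.2, 3.7, -0.3]
finger_gap: 21.7
```

```bash
python3 se.py
```

```text
{'time': np.float64(13.55), 'tool_pos': array([580.36,  18.55, 109.82]), 'tcp_rot': array([-1.7996e+02,  6.0000e-02, -1.2780e+01]), 'ft_force': array([-4.23,  3.7 , -0.29]), 'wrist_torque': array([ 0.54,  0.88, -0.35]), 'finger_gap': np.float64(21.73)}
```

```bash
python3 - <<'E'
from bench import r,vision
import numpy as np,cv2
s=vision.snapshot('scene');t=vision.snapshot('top')
np.savez('scene5.npz',**s)
np.savez('top5.npz',**t)
cv2.imwrite('pics/s6.png',np.hstack([cv2.resize(s['pixels'][200:260,290:350],(400,400),interpolation=cv2.INTER_CUBIC),cv2.resize(t['pixels'][215:255,305:345],(400,400),interpolation=cv2.INTER_CUBIC)])[:,:,::-1])
E
```

```text
(no output)
```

View pics/s6.png

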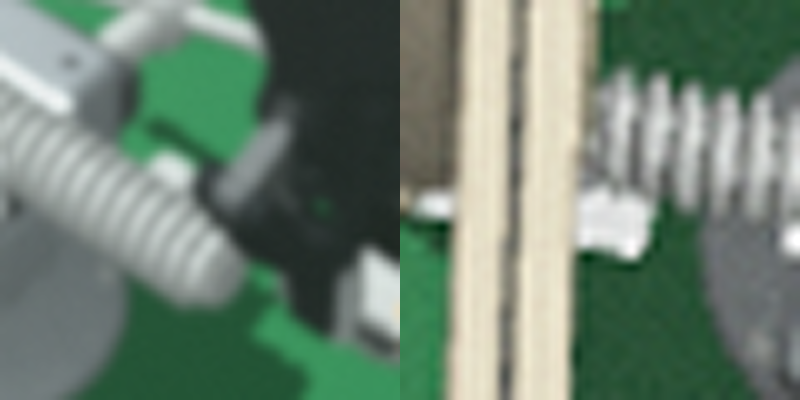

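```bash
python3 - <<'E'
from sp import *
t5=np.load('top5.npz')
yaw=np.deg2rad(-12.8); d=np.array([-np.sin(yaw),np.cos(yaw)]);e=np.array([np.cos(yaw),np.sin(yaw)])
E=np.array([593.8,-17])
R=t5['pixels'][...,0].astype(float);G=t5['pixels'][...,1].astype(float)
# scan along e at several a values through leaf, z=100 plane for the spindle, 100 for leaf back edge(mid-thickness/top 102)
from scipy.ndimage import map_coordinates
for a in np.arange(-36,-50,-1.):
    b=np.arange(-40,30,.5); P=np.c_[E+a*d+b[:,None]*e,np.full(len(b),101)]
    uv=proj(t5,P); pr=map_coordinates(R/G,[uv[:,1],uv[:,0]],order=1)
    on=pr>.7; i=np.where(on)[0]
    print(a, 'lo',b[i[0]],'hi',b[i[-1]], 'px',uv[i[0]].round(1))
E
```

```text
-36.0 lo -28.0 hi 15.0 px [323.5 239.4]
-37.0 lo -28.0 hi 14.5 px [323.9 239.5]
-38.0 lo -28.0 hi 13.5 px [324.3 239.6]
-39.0 lo -28.0 hi 13.0 px [324.8 239.7]
-40.0 lo -28.5 hi 12.5 px [325.2 240. ]
-41.0 lo -28.5 hi 13.0 px [325.6 240. ]
-42.0 lo -28.5 hi 14.5 px [326.  240.1]
-43.0 lo -28.5 hi 15.0 px [326.4 240.2]
-44.0 lo -28.5 hi 15.5 px [326.9 240.3]
-45.0 lo -28.5 hi 15.5 px [327.3 240.4]
-46.0 lo -28.5 hi 14.0 px [327.7 240.5]
-47.0 lo -28.0 hi 12.0 px [328.2 240.3]
-48.0 lo -26.5 hi 11.0 px [328.8 239.8]
-49.0 lo -25.0 hi 12.0 px [329.3 239.2]
```

{"fn": "send_rows", "kwargs": {"dp": [[-0.6,0.15,0],[-1.4,0.7,0],[-1.2,1.5,0],[-1.0,2.2,0],[-1.0,2.2,0]], "rot": [[0,0,0],[0,0,0],[0,0,0],[0,0,0],[0,0,0]]}}

```text
time: 14.28
tool_pos: [580.1, 19.4, 110.3]
tcp_rot: [179.9, -0.0, -12.8]
ft_force: [-1.2, -5.0, -0.7]
finger_gap: 21.4
```

```bash
python3 se.py
```

```text
{'time': np.float64(14.28), 'tool_pos': array([580.07,  19.43, 110.31]), 'tcp_rot': array([ 1.7994e+02, -5.0000e-02, -1.2790e+01]), 'ft_force': array([-1.22, -4.97, -0.68]), 'wrist_torque': array([-0.84,  0.11, -0.04]), 'finger_gap': np.float64(21.41)}
```

{"fn": "send_rows", "kwargs": {"dp": [[-0.2,-1,0],[-0.4,-2,0],[-0.6,-2.8,0],[-0.6,-2.8,0]], "rot": [[0,0,0],[0,0,0],[0,0,0],[0,0,0]]}}

```text
time: 14.78
tool_pos: [579.4, 18.3, 110.2]
tcp_rot: [-179.9, -0.0, -12.8]
ft_force: [1.0, 5.4, -2.1]
finger_gap: 21.7
```

```bash
python3 se.py
```

```text
{'time': np.float64(14.78), 'tool_pos': array([579.38,  18.34, 110.21]), 'tcp_rot': array([-1.7991e+02, -1.0000e-02, -1.2750e+01]), 'ft_force': array([ 0.97,  5.42, -2.08]), 'wrist_torque': array([ 0.91, -0.13,  0.07]), 'finger_gap': np.float64(21.71)}
```

{"fn": "send_rows", "kwargs": {"dp": [[0.3,1.46,0],[0.8,1.35,0],[1.4,1.2,0],[2.0,1.1,0],[2.0,1.1,0]], "rot": [[0,0,0],[0,0,0],[0,0,0],[0,0,0],[0,0,0]]}}

```text
time: 15.4
tool_pos: [580.4, 18.6, 109.7]
tcp_rot: [180.0, 0.1, -12.8]
ft_force: [-4.8, 0.6, 1.4]
finger_gap: 21.6
```

```bash
python3 se.py
```

```text
{'time': np.float64(15.4), 'tool_pos': array([580.37,  18.56, 109.7 ]), 'tcp_rot': array([ 1.7999e+02,  1.2000e-01, -1.2790e+01]), 'ft_force': array([-4.82,  0.59,  1.43]), 'wrist_torque': array([ 0.23,  0.87, -0.27]), 'finger_gap': np.float64(21.58)}
```

{"fn": "send_rows", "kwargs": {"dp": [[0.3,-0.05,0],[0.6,-0.1,0],[0.6,-0.1,0],[0.6,-0.1,0],[0.6,-0.1,0]], "rot": [[0,0,0],[0,0,0],[0,0,0],[0,0,0],[0,0,0]]}}

```text
time: 16.02
tool_pos: [580.6, 18.5, 109.6]
tcp_rot: [180.0, 0.2, -12.8]
ft_force: [-7.2, 2.8, 1.4]
finger_gap: 22.1
```

{"fn": "send_rows", "kwargs": {"dp": [[0,0,0],[0,0,0],[0,0,0],[0,0,0],[0,0,0]], "rot": [[0,0,0],[0,0,0],[0,0,0],[0,0,0],[0,0,0]]}}

```text
time: 16.65
tool_pos: [580.5, 18.5, 109.6]
tcp_rot: [180.0, 0.2, -12.8]
ft_force: [-6.6, 1.7, 1.4]
finger_gap: 21.6
```

```bash
python3 se.py; python3 - <<'E'
from bench import vision
import numpy as np,cv2
t=vision.snapshot('top');np.savez('top6.npz',**t)
from sp import proj
from scipy.ndimage import map_coordinates
yaw=np.deg2rad(-12.8); d=np.array([-np.sin(yaw),np.cos(yaw)]);e=np.array([np.cos(yaw),np.sin(yaw)])
E=np.array([593.8,-17]);R=t['pixels'][...,0].astype(float);G=t['pixels'][...,1].astype(float)
for a in np.arange(-34,-50,-1.):
    b=np.arange(-40,30,.25); P=np.c_[E+a*d+b[:,None]*e,np.full(len(b),101)]
    uv=proj(t,P); pr=map_coordinates(R/G,[uv[:,1],uv[:,0]],order=1); i=np.where(pr>.7)[0]
    print(a,b[i[0]],b[i[-1]])
E
```

```text
{'time': np.float64(16.65), 'tool_pos': array([580.53,  18.52, 109.56]), 'tcp_rot': array([ 1.7998e+02,  1.7000e-01, -1.2790e+01]), 'ft_force': array([-6.59,  1.7 ,  1.38]), 'wrist_torque': array([ 0.22,  1.21, -0.36]), 'finger_gap': np.float64(21.58)}
-34.0 -40.0 14.25
-35.0 -40.0 15.25
-36.0 -28.0 15.5
-37.0 -28.0 14.75
-38.0 -28.0 13.5
-39.0 -28.25 12.75
-40.0 -28.5 12.75
-41.0 -28.75 13.0
-42.0 -28.75 14.75
-43.0 -28.75 15.25
-44.0 -28.75 15.5
-45.0 -28.75 15.5
-46.0 -28.5 14.5
-47.0 -28.0 12.0
-48.0 -26.75 11.25
-49.0 -25.25 12.25
```

{"fn": "send_rows", "kwargs": {"dp": [[0,0,0],[0,0,0],[0,0,0],[0,0,0],[0,0,0]], "rot": [[0,0,0],[0,0,0],[0,0,0],[0,0,0],[0,0,0]]}}

```text
time: 17.32
tool_pos: [580.5, 18.5, 109.6]
tcp_rot: [180.0, 0.2, -12.8]
ft_force: [-6.7, 2.1, 1.7]
finger_gap: 21.2
```

```bash
python3 se.py
```

```text
{'time': np.float64(17.32), 'tool_pos': array([580.54,  18.52, 109.58]), 'tcp_rot': array([ 1.7998e+02,  1.7000e-01, -1.2790e+01]), 'ft_force': array([-6.72,  2.09,  1.67]), 'wrist_torque': array([ 0.15,  1.16, -0.34]), 'finger_gap': np.float64(21.25)}
```

{"fn": "send_rows", "kwargs": {"dp": [[-2,0.46,0],[-5,1.1,0],[-10,2.2,0],[-20,4.5,0],[-30,6.7,0]], "rot": [[0,0,0],[0,0,0],[0,0,0],[0,0,0],[0,0,0]]}}

```text
time: 17.95
tool_pos: [551.0, 25.3, 110.1]
tcp_rot: [-180.0, 0.0, -12.8]
ft_force: [-0.1, 0.7, -1.2]
finger_gap: 21.6
```

{"fn": "send_rows", "kwargs": {"dp": [[0,0,30],[0,0,70],[0,0,100],[0,0,110],[0,0,110]], "rot": [[0,0,0.1],[0,0,0.2],[0,0,0.3],[0,0,0.38],[0,0,0.38]]}}

```text
time: 18.58
tool_pos: [552.0, 25.2, 221.3]
tcp_rot: [180.0, -0.1, 9.0]
ft_force: [-0.2, -0.8, -1.7]
finger_gap: 21.8
```

```bash
python3 se.py; python3 - <<'E'
from bench import vision
import numpy as np,cv2
t=vision.snapshot('top');np.savez('top7.npz',**t)
cv2.imwrite('pics/t7.png',cv2.resize(t['pixels'][180:340,280:500],(800,582),interpolation=cv2.INTER_CUBIC)[:,:,::-1])
E
```

```text
{'time': np.float64(18.58), 'tool_pos': array([552.02,  25.2 , 221.31]), 'tcp_rot': array([ 1.7997e+02, -1.3000e-01,  8.9700e+00]), 'ft_force': array([-0.19, -0.82, -1.73]), 'wrist_torque': array([-0.02,  0.02, -0.06]), 'finger_gap': np.float64(21.81)}
```

View pics/t7.png

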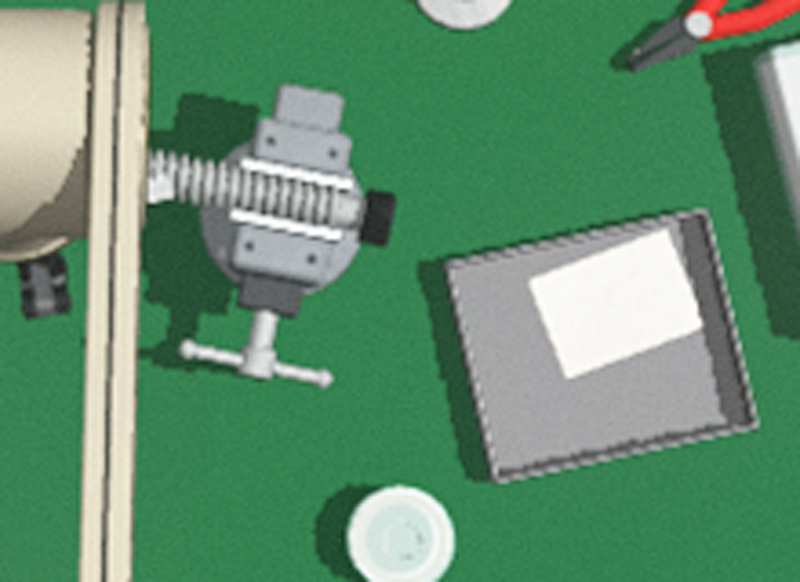

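```bash
python3 - <<'E'
from h import *
t=np.load('top7.npz')
f=lambda u,v,z:plane(t,280+u/800*220-.4,180+v/582*160-.4,z)[:2]
c=[f(*q,22) for q in((447,265),(708,212),(757,427),(492,480))]
print(np.round(c,1)); C=np.mean(c,0); print('C',C)
for a,b in((0,1),(3,2)): v=c[b]-c[a]; print('yedge len',np.hypot(*v),'yaw',np.degrees(np.arctan2(v[1],v[0]))+90)
for a,b in((3,0),(2,1)): v=c[b]-c[a]; print('xedge',np.hypot(*v),np.degrees(np.arctan2(v[1],v[0])))
for y in(9,10.5,12):
    w=np.deg2rad(y);ex=np.array([np.cos(w),np.sin(w)]);ey=np.array([-ex[1],ex[0]])
    print(y,'case target',(C-28*ex+28*ey).round(1))
    for q in((530,280),(570,378),(700,328),(668,230)): p=f(*q,3)-C; print('  ticket',(p@ex).round(1),(p@ey).round(1))
E
```

```text
[[ 530.  -237.1]
 [ 561.3 -413.5]
 [ 417.3 -438.8]
 [ 386.9 -261.4]]
C [ 473.85856034 -337.70795779]
yedge len 179.16841700688863 yaw 10.066975845296227
yedge len 179.91446190700358 yaw 9.741372012532366
xedge 145.17324562104284 9.647131424610622
xedge 146.19212273489296 9.941313293094662
9 case target [ 441.8 -314.4]
  ticket 52.0 34.4
  ticket -17.7 21.0
  ticket -0.6 -72.3
  ticket 68.4 -64.6
10.5 case target [ 441.2 -315.3]
  ticket 52.9 33.0
  ticket -17.2 21.4
  ticket -2.5 -72.2
  ticket 66.7 -66.4
12 case target [ 440.6 -316.1]
  ticket 53.7 31.6
  ticket -16.6 21.8
  ticket -4.4 -72.2
  ticket 64.9 -68.1
```

{"fn": "send_rows", "kwargs": {"dp": [[-18,-55,0],[-36,-110,0],[-54,-165,0],[-72,-220,0],[-90,-275,0]], "rot": [[0,0,0.005],[0,0,0.01],[0,0,0.015],[0,0,0.015],[0,0,0.015]]}}

```text
time: 19.25
tool_pos: [460.3, -251.0, 218.7]
tcp_rot: [-179.9, 0.1, 9.7]
ft_force: [1.1, 0.0, -1.0]
finger_gap: 21.8
```

{"fn": "send_rows", "kwargs": {"dp": [[-12,-40,-20],[-22,-65,-60],[-22,-65,-110],[-22,-65,-150],[-22,-65,-160]], "rot": [[0,0,0],[0,0,0],[0,0,0],[0,0,0],[0,0,0]]}}

```text
time: 19.88
tool_pos: [436.9, -312.5, 55.7]
tcp_rot: [-179.6, 0.3, 9.8]
ft_force: [0.5, 0.4, -1.5]
finger_gap: 21.5
```

{"fn": "send_rows", "kwargs": {"dp": [[0,0,0],[0,0,0]], "rot": [[0,0,0],[0,0,0]]}}

```text
time: 20.12
tool_pos: [441.0, -315.8, 62.2]
tcp_rot: [179.9, -0.1, 9.8]
ft_force: [0.4, -0.6, -0.7]
finger_gap: 21.6
```

```bash
python3 se.py; python3 - <<'E'
from bench import vision
import numpy as np,cv2
t=vision.snapshot('top');s=vision.snapshot('scene')
cv2.imwrite('pics/t8.png',np.hstack([cv2.resize(t['pixels'][220:330,380:500],(400,367),interpolation=cv2.INTER_CUBIC),cv2.resize(s['pixels'][110:230,170:301],(400,367),interpolation=cv2.INTER_CUBIC)])[:,:,::-1])
E
```

```text
{'time': np.float64(20.12), 'tool_pos': array([ 441.04, -315.81,   62.2 ]), 'tcp_rot': array([ 1.7985e+02, -1.2000e-01,  9.8500e+00]), 'ft_force': array([ 0.42, -0.63, -0.72]), 'wrist_torque': array([0.  , 0.02, 0.01]), 'finger_gap': np.float64(21.62)}
```

View pics/t8.png

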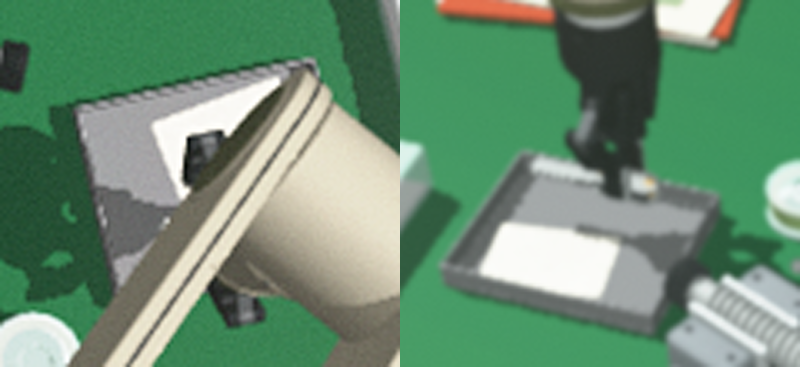

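{"fn": "send_rows", "kwargs": {"dp": [[-1,0,-8],[-1,0,-18],[-1,0,-28],[-1,0,-34],[-1,0,-34]], "rot": [[0,0,0],[0,0,0],[0,0,0],[0,0,0],[0,0,0]]}}

```text
time: 20.85
tool_pos: [438.2, -314.4, 25.1]
tcp_rot: [-179.9, 0.1, 9.9]
ft_force: [-0.6, -0.1, -1.0]
finger_gap: 21.5
```

{"fn": "send_rows", "kwargs": {"dp": [[0,0,0],[0,0,-1],[0,0,-2],[0,0,-3],[0,0,-3]], "rot": [[0,0,0],[0,0,0],[0,0,0],[0,0,0],[0,0,0]]}}

```text
time: 21.48
tool_pos: [438.7, -314.9, 23.0]
tcp_rot: [-180.0, 0.0, 9.9]
ft_force: [-0.0, 0.2, -1.6]
finger_gap: 21.2
```

```bash
python3 se.py
```

```text
{'time': np.float64(21.48), 'tool_pos': array([ 438.73, -314.86,   23.01]), 'tcp_rot': array([-1.7999e+02,  1.0000e-02,  9.8600e+00]), 'ft_force': array([-0.03,  0.15, -1.64]), 'wrist_torque': array([ 0.  , -0.  , -0.01]), 'finger_gap': np.float64(21.16)}
```

{"fn": "send_rows", "kwargs": {"dp": [[0,0,-0.5],[0,0,-1],[0,0,-1.5],[0,0,-2],[0,0,-2]], "rot": [[0,0,0],[0,0,0],[0,0,0],[0,0,0],[0,0,0]]}}

```text
time: 22.1
tool_pos: [438.8, -314.9, 21.0]
tcp_rot: [-180.0, 0.0, 9.9]
ft_force: [-0.0, -0.1, -1.3]
finger_gap: 21.7
```

```bash
python3 se.py
```

```text
{'time': np.float64(22.1), 'tool_pos': array([ 438.76, -314.88,   21.04]), 'tcp_rot': array([-180.  ,    0.  ,    9.86]), 'ft_force': array([-0.02, -0.1 , -1.26]), 'wrist_torque': array([0.04, 0.01, 0.05]), 'finger_gap': np.float64(21.74)}
```

{"fn": "send_rows", "kwargs": {"dp": [[0,0,-0.4],[0,0,-0.8],[0,0,-0.8]], "rot": [[0,0,0],[0,0,0],[0,0,0]]}}

```text
time: 22.48
tool_pos: [438.8, -314.9, 20.3]
tcp_rot: [180.0, 0.0, 9.9]
ft_force: [0.1, 0.2, -1.8]
finger_gap: 21.9
```

```bash
python3 se.py
```

```text
{'time': np.float64(22.48), 'tool_pos': array([ 438.8 , -314.94,   20.33]), 'tcp_rot': array([180.  ,   0.  ,   9.86]), 'ft_force': array([ 0.14,  0.21, -1.78]), 'wrist_torque': array([ 0.04,  0.09, -0.01]), 'finger_gap': np.float64(21.94)}
```

Not quite touching the tray yet, so I'll keep easing down.

{"fn": "send_rows", "kwargs": {"dp": [[0,0,-0.3],[0,0,-0.6],[0,0,-0.6]], "rot": [[0,0,0],[0,0,0],[0,0,0]]}}

```text
time: 22.85
tool_pos: [438.8, -314.9, 20.3]
tcp_rot: [-180.0, 0.0, 9.9]
ft_force: [-3.8, 1.9, 5.9]
finger_gap: 21.8
```

```bash
python3 se.py
```

```text
{'time': np.float64(22.85), 'tool_pos': array([ 438.85, -314.94,   20.31]), 'tcp_rot': array([-180.  ,    0.  ,    9.86]), 'ft_force': array([-3.82,  1.92,  5.87]), 'wrist_torque': array([ 0.44,  0.57, -0.01]), 'finger_gap': np.float64(21.8)}
```

{"fn": "send_rows", "kwargs": {"dp": [[0,0,-0.3],[0,0,-0.6],[0,0,-0.6]], "rot": [[0,0,0],[0,0,0],[0,0,0]]}}

```text
time: 23.22
tool_pos: [438.9, -314.9, 20.3]
tcp_rot: [-180.0, 0.0, 9.9]
ft_force: [-5.1, 5.1, 12.7]
finger_gap: 21.4
```

```bash
python3 se.py
```

```text
{'time': np.float64(23.22), 'tool_pos': array([ 438.86, -314.93,   20.26]), 'tcp_rot': array([-1.7999e+02,  1.0000e-02,  9.8600e+00]), 'ft_force': array([-5.08,  5.09, 12.72]), 'wrist_torque': array([ 0.73,  1.02, -0.02]), 'finger_gap': np.float64(21.37)}
```

{"fn": "send_rows", "kwargs": {"dp": [[0,0,0.4],[0,0,0.8],[0,0,0.8]], "rot": [[0,0,0],[0,0,0],[0,0,0]]}}

```text
time: 23.6
tool_pos: [438.8, -314.9, 20.3]
tcp_rot: [180.0, 0.0, 9.9]
ft_force: [-2.3, 1.8, 6.2]
finger_gap: 21.7
```

{"fn": "send_rows", "kwargs": {"dp": [[0,0,0],[0,0,0],[0,0,0],[0,0,0]], "rot": [[0,0,0],[0,0,0],[0,0,0],[0,0,0]], "jaw": 36}}

```text
time: 24.1
tool_pos: [438.8, -314.9, 19.8]
tcp_rot: [-180.0, 0.0, 9.9]
ft_force: [0.2, -0.6, 0.3]
finger_gap: 35.5
```

```bash
python3 se.py
```

```text
{'time': np.float64(24.1), 'tool_pos': array([ 438.78, -314.88,   19.8 ]), 'tcp_rot': array([-180.  ,    0.  ,    9.86]), 'ft_force': array([ 0.24, -0.63,  0.27]), 'wrist_torque': array([0.04, 0.01, 0.01]), 'finger_gap': np.float64(35.55)}
```

{"fn": "send_rows", "kwargs": {"dp": [[0,0,5],[0,0,20],[0,0,60],[0,0,110],[0,0,160]], "rot": [[0,0,0],[0,0,0],[0,0,0],[0,0,0],[0,0,0]]}}

```text
time: 24.72
tool_pos: [438.8, -314.9, 182.7]
tcp_rot: [179.9, -0.0, 9.9]
ft_force: [0.2, 0.4, -0.4]
finger_gap: 35.9
```

{"fn": "send_rows", "kwargs": {"dp": [[-20,55,10],[-40,110,10],[-50,170,10],[-50,230,10],[-50,230,10]], "rot": [[0,0,0],[0,0,0],[0,0,0],[0,0,0],[0,0,0]]}}

```text
time: 25.35
tool_pos: [388.9, -81.4, 191.2]
tcp_rot: [180.0, -0.1, 10.2]
ft_force: [-0.3, -0.7, -0.3]
finger_gap: 36.0
```

```bash
python3 se.py; python3 - <<'E'
from bench import vision
import numpy as np,cv2
t=vision.snapshot('top');s=vision.snapshot('scene')
cv2.imwrite('pics/t9.png',np.hstack([cv2.resize(t['pixels'][220:330,380:500],(400,367),interpolation=cv2.INTER_CUBIC),cv2.resize(s['pixels'][110:230,170:301],(400,367),interpolation=cv2.INTER_CUBIC)])[:,:,::-1])
cv2.imwrite('pics/t9f.png',t['pixels'][:,:,::-1])
E
```

```text
{'time': np.float64(25.35), 'tool_pos': array([388.95, -81.44, 191.21]), 'tcp_rot': array([ 1.7999e+02, -1.4000e-01,  1.0180e+01]), 'ft_force': array([-0.34, -0.74, -0.3 ]), 'wrist_torque': array([0.01, 0.02, 0.02]), 'finger_gap': np.float64(36.0)}
```

View pics/t9.png

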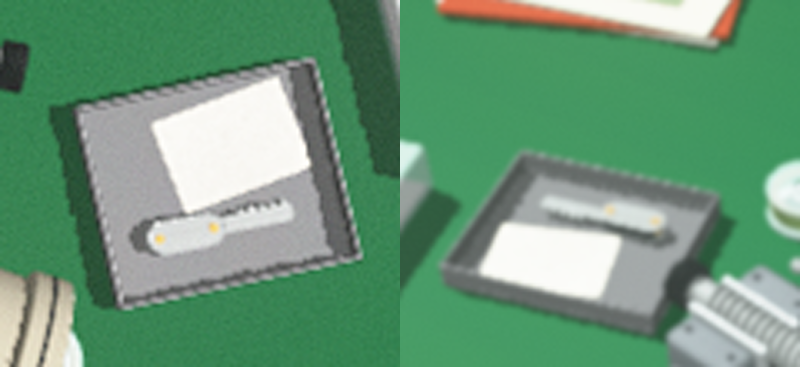

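View pics/t9f.png

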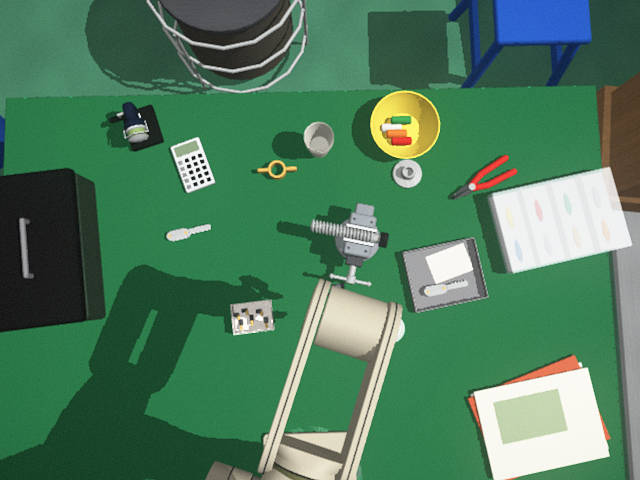

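The gauge lies flat in the tray, with its case at crop pixel (185,233). The other gauge and the surrounding items haven't moved.

{"fn": "send_rows", "kwargs": {"dp": [[0,0,0],[0,0,0]], "rot": [[0,0,0],[0,0,0]]}}

```text
time: 25.7
tool_pos: [388.8, -86.0, 190.0]
tcp_rot: [180.0, 0.0, 9.7]
ft_force: [-0.8, 0.5, -0.5]
finger_gap: 36.2
```

```bash
python3 - <<'E'
from bench import job
print(job.hand_in())
E
```

```text
the job is handed in; nothing more can be done
None
```

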